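# Set the gauge plate on the bench easel and clamp it

## Task

Take the larger metal gauge plate out of the wooden rack and lean it on the small bench easel: lower edge on the ledge, its face flat against the sloped backrest; lay it down gently and do not let go before it rests flat. Then slide the clamp's free jaw along its rail until the jaw's pad pushes the plate up against the end stop, and only then swing the clamp lever over, away from you, as far as it goes. Leave the smaller plate, the tape roll and the wire spool where they are.

Things in the scene. Friction and masses are not known exactly. Their poses are not given: they have to be found in the camera images.
- gauge_plate: The larger of two upright bare aluminium plates standing in the wooden rack: 110 mm wide (its y), 100 mm high (its z), 6 mm thick (its x), about 0.18 kg, both faces alike. Origin: centre of its lower edge.
- small_plate: The smaller aluminium plate in the rack's other slot, 70 wide (y) x 90 high (z) x 6 mm (x). Origin: centre of its lower edge. To be left alone. Which of the two slots holds which plate varies.
- rack: Fixed plywood rack, 88 (x) x 120 (y) mm. Two open-ended slots run along its y, 60 mm apart in x (at x = -30 and +30 mm); slot floors 8 mm and slot walls 38 mm above the bench; slots 8 mm wide, so that the 6 mm plates stand upright with a little play. Origin: centre of the underside.
- easel: Fixed metal easel with built-in clamp. Origin: on the bench under the inner corner line of ledge and backrest. x points to the back, y along the ledge, z up; the ledge side (-x) faces the robot. Base 8 mm thick, from x = -65 to 85 mm and y = -155 to 93 mm. A clamp rail runs along y at x = -45 mm, its top 26 mm high.
- easel_backrest: The easel's sloped backrest, 92 mm wide (its y -15 to 77 mm), 50 mm high along the slope; it leans back 0.47 rad (27 deg) from vertical. Origin: on the inner corner where its front face meets the ledge, 30 mm straight above the easel's origin. Its z runs up the slope, x points back into it (front face at x = 0), y along the ledge. A plate in place has its origin at x -3, y +20, z 0 mm here.
- ledge_end (a point): Corner of the easel where ledge, backrest plane and end stop meet: 75 mm to +y of the backrest's origin, axes like the backrest's. The ledge (at right angles to the backrest) is 18 mm deep, then a toe lip 10 mm high; it runs from here 115 mm to -y. The end stop is a steel block 43 mm high along the slope; its side facing -y meets the plate's side edge.
- clamp_jaw (a joint): Position of the clamp's free jaw on the rail, m: 0 at the outer end, grows toward the end stop (easel's +y), range 0 to 0.09. It drags with about 6 N all the way and stays where it is left. Pad face at y = -103 mm + this value in the easel's frame (plus 3.4 mm per rad of lever); it meets a plate in place at about 0.068.
- jaw_grip (a point): Point in the jaw's upright dark steel block at the rail, 60 mm above the bench, 18 mm below the block's top; the block is 24 mm in the easel's x, 26 mm in its y. Grip it from above or push it. An arm, 50 to 63 mm above the bench, runs from it 55 mm to the back (easel's +x) and carries the spindle: pad on its +y end, lever on its -y end.
- clamp_pad: Round steel pad (16 mm diameter) on the spindle. Origin: centre of the face that meets the plate's side edge, 56 mm above the bench, 55 mm behind and 22 mm to the +y side of the jaw block.
- clamp_lever (a joint): Angle of the lever about the spindle (axis along the easel's y), rad: 0 leans 0.45 rad toward the robot, 0.45 is upright, the end stop 1.1 leans 0.65 rad to the back. Swinging it advances the pad 3.4 mm per rad; if the pad is blocked the jaw creeps back and about 6 N of clamping remain. It turns with about 0.05 N m and stays where left.
- lever_ball (a point): Centre of the black ball (15 mm diameter) at the lever's end, 40 mm from the spindle axis. Its axis is 56 mm above the bench, 55 mm behind and 38 mm to the -y side of the jaw block's centre; the rod is 8 mm thick.
- tape_roll: Loose roll of tape lying flat, 72 mm in diameter, 19 mm high; a bystander. Origin: centre of the underside.
- wire_spool: Loose wire spool, 69 x 53 x 30 mm; a bystander. Origin: centre of the underside.
Mind the look-alikes: they are no part of the job. Leave any green look-alike of the gauge_plate alone.

How it is judged (in metres and radians):
On the way, in this order (a step that is already met when the one before it is completed fails the run):
1. the gauge plate rests on the ledge and flat against the backrest while it is still held in the gripper (angle between the z axis of gauge_plate and the z axis of easel_backrest, either way round below 0.07 rad and x of gauge_plate in the frame of easel_backrest between -0.006 and 0 m and z of gauge_plate in the frame of easel_backrest below 0.004 m and angle between the y axis of gauge_plate and the y axis of easel_backrest, either way round below 0.07 rad and contact force between the fingers and gauge_plate above 0.5 N), for 0.1 s.
2. with the lever not yet swung over (under 0.5 rad), the jaw's pad presses the plate against the end stop (angle between the z axis of gauge_plate and the z axis of easel_backrest, either way round below 0.07 rad and x of gauge_plate in the frame of easel_backrest between -0.006 and 0 m and z of gauge_plate in the frame of easel_backrest below 0.004 m and angle between the y axis of gauge_plate and the y axis of easel_backrest, either way round below 0.07 rad and y of gauge_plate in the frame of easel_backrest above 0.0165 m and contact force between clamp_pad and gauge_plate above 0.5 N and value of joint clamp_lever below 0.5 rad), for 0.1 s.
3. the lever is swung over beyond 0.9 rad with the pad pressing on the plate (angle between the z axis of gauge_plate and the z axis of easel_backrest, either way round below 0.07 rad and x of gauge_plate in the frame of easel_backrest between -0.006 and 0 m and z of gauge_plate in the frame of easel_backrest below 0.004 m and angle between the y axis of gauge_plate and the y axis of easel_backrest, either way round below 0.07 rad and y of gauge_plate in the frame of easel_backrest above 0.0165 m and contact force between clamp_pad and gauge_plate above 1 N and value of joint clamp_lever above 0.9 rad), for 0.2 s.
At the end, for the whole second after the job is handed in: The gauge plate rests on the easel: lower edge on the ledge (within 4 mm), face against the backrest (within 3 mm and 0.07 rad), side edge at the end stop (within 3.5 mm), the pad pressing on it with more than 1 N, the lever beyond 0.9 rad, the plate at rest (all of step 3 and linear speed of gauge_plate below 0.01 m/s); the robot touches nothing.
It fails at once if the plate slams or is pressed on the easel with more than 40 N (contact force between gauge_plate and easel above 40 N).
It fails at once if the smaller plate moved more than 20 mm or tipped (distance of small_plate from where it was at the start of the episode above 0.02 m or angle between small_plate's own z axis and vertical above 0.3 rad).
It fails at once if the tape roll or the wire spool moved more than 20 mm (distance of any of tape_roll, wire_spool from where it was at the start of the episode above 0.02 m).
It also fails if it takes over 59 s, if anything falls off the work surface, if the arm or the gripper's body presses on something with over 40 N, if the wrist force passes 120 N, or if a joint passes its speed limit or range.

## Robot

A 6-joint arm with a two-finger parallel gripper is mounted at the origin on a cart in front of the work surface, level with it; the furniture and walls round the work are solid. World frame = base frame: x ahead of the robot, y to its left, z up, the work surface at z = 0. Lengths are in mm, angles in rad, forces in N, time in s.
With the tool pointing down it reaches from about 300 to 875 mm from the base axis. Payload 6.4 kg.
Tool frame: the origin (TCP) lies between the finger pads; the fingertips stand 19 mm ahead of it and the grasp point (between the pads) is the TCP; z points along the fingers, y is the direction in which the jaws open and shut (so a half turn about z gives the same grasp; the last joint's range is limited). The gripper opens to 88 mm and grips with 3 to 60 N. Pads are 18 mm wide; open, the fingers measure 123 mm over their backs; the gripper's body (75 mm by 187 mm) begins 45 mm behind the grasp point.
Start: joints at [-1.33, 0.181, 1.607, -0, 1.354, -0.206], TCP at [248.464, -518.562, 257.714] pointing down, gripper open.
Joint ranges: [-2.99, 2.99], [-0.89, 2.07], [0.3, 2.58], [-1.14, 4.28], [0, 2.63], [-3.12, 3.12]. Speed limits (rad/s): [2.57, 2.57, 3.01, 3.14, 3.14, 3.14].

## Interface

Orientations are given as a 3x3 rotation matrix whose columns are the frame's x, y, z axes.
In Python, from workcell import readout, eyes, arm gives the robot as it stands.
- The arm moves only by the tool play_rows, never from a script. Its argument "rows" is a list of rows, each an object of numbers: "x", "y", "z": the shift along the tool's x, y, z in units of 25 mm (1.0 is 25 mm); "rx", "ry", "rz": the turn, a rotation vector about the tool's x, y, z in units of 6 degrees (1.0 is 6 degrees). A call has 1 to 10 rows; each row shifts and turns the pose as measured when the row begins, along the tool's axes as they then stand; what a row does not reach is not made up. A row lasts 1/10 s, in which the tool goes at most 50 mm and 8.59 degrees, less where a joint would pass 70% of its speed; a pose out of reach is approached as far as the arm can. A call is refused whole if a number of a shift passes 1 or a number of a turn 1, either way. A call with a gripper value outside its range is refused whole. "claw" is the closure, from -1 (fully open) to 1 (shut), so that 0 is half open, set as the call begins (left out, the last holds). The fingers move at their own pace and stop on an object; "newtons" is the grip in N (left out, the last holds). Time passes only in rows, so rows that do not move let the fingers close. It gives the time, the measured TCP pose, the force and the opening at its end, in the units of the state.
- readout.get_obs(): the state, without advancing time (a new reading comes with each control period).
- eyes.grab_frame(name): name is "side" or "top"; returns a dict with "frame" (400x640x3 uint8, red, green, blue), "mtx" (3x3 intrinsics, pixels), "k1" (the pictures are not rectified: a ray, as slopes to the right and down, at radius r is drawn at 1 + k1 r^2 times it, then the intrinsics apply), "extrinsics" (4x4, takes a point from world to camera coordinates). Camera axes: x right, y down, z forward; pixel columns grow to the right and rows downward; lengths in mm; the calibration is good to about 2 mm. A picture is of the moment at which its call begins. There is no depth.
- arm.job_done(): hands the job in, once; it reports no verdict.
The state is a dict: "clock": time; "qpos": joint angles; "joint_velocities": joint speeds; "joint_torque": joint torques, N m; "tcp_pos": TCP position; "ee_rot": TCP orientation; "force": force on the tool from outside, world axes, zero at the start; "torque": the same for the moment, N m; "gripper_width": opening from 0.0 (shut) to 1.0 (fully open).
Only numpy, scipy, OpenCV 4.12 (cv2) and the standard library are available. Lean on these libraries where they do the work, as an engineer would, in place of code of your own. Each camera call takes 0.05 s, during which the arm holds its last target.

## Working session

There is one attempt and no reset: what is moved stays moved. The work goes in short steps, Python scripts to look and compute and a tool call to move; the robot and the scene stay as the last step left them, time stands still between calls to the robot, and variables do not carry over. Pictures are saved under pics/ and viewed, and the job is handed in when it is done.

Besides the shell and the picture viewer there is one more tool, called after "Request:" by a JSON object that holds its "name" and its "arguments". play_rows: Moves the arm, as the interface text tells. Its arguments: {"type":"object","properties":{"rows":{"type":"array","items":{"type":"object","properties":{"x":{"type":"number"},"y":{"type":"number"},"z":{"type":"number"},"rx":{"type":"number"},"ry":{"type":"number"},"rz":{"type":"number"}}}},"claw":{"type":"number"},"newtons":{"type":"number"}},"required":["rows"]}

```bash
mkdir -p pics; ls; python3 - <<'E'
from workcell import readout, eyes, arm
import cv2,numpy as np,json
print(readout.get_obs())
for n in ("side","top"):
    f=eyes.grab_frame(n); cv2.imwrite(f"pics/{n}0.png",f["frame"][:,:,::-1]); np.savez(f"pics/{n}0.npz",**f)
    print(n,f["mtx"],f["k1"],f["extrinsics"])
E
```

```text
pics
{'clock': 0.0, 'qpos': array([-1.33030176e+00,  1.81545738e-01,  1.60802829e+00,  3.76767946e-05,
        1.35381152e+00, -2.06316049e-01]), 'joint_velocities': array([-0.00019878, -0.00032256, -0.00060673,  0.00039187, -0.00223847,
        0.00134314]), 'joint_torque': array([-6.76355085e-04, -4.33869445e+01, -3.41854477e+01,  7.04557775e-02,
        3.86240997e-02, -1.44594119e-04]), 'tcp_pos': array([ 248.34386508, -518.02961707,  256.79768058]), 'ee_rot': array([[ 9.01833392e-01,  4.32083766e-01, -3.91300673e-04],
       [ 4.32083755e-01, -9.01831784e-01,  1.75005140e-03],
       [ 4.03281413e-04, -1.74732945e-03, -9.99998392e-01]]), 'force': array([-0.54503206, -0.33009034, -0.7685096 ]), 'torque': array([ 0.01533602, -0.03851582, -0.06347099]), 'gripper_width': 0.9995414830381936}
side [[401.82628064   0.         318.8222225 ]
 [  0.         401.82628064 199.74853466]
 [  0.           0.           1.        ]] -0.004799616894380412 [[ 9.99354748e-01 -3.53290782e-02 -6.47638420e-03 -5.49875577e+02]
 [-2.26513981e-02 -4.79974553e-01 -8.76989933e-01  3.94348226e+01]
 [ 2.78747463e-02  8.76570753e-01 -4.80465102e-01  1.09335493e+03]
 [ 0.00000000e+00  0.00000000e+00  0.00000000e+00  1.00000000e+00]]
top [[404.34696318   0.         320.21806254]
 [  0.         404.34696318 198.82813207]
 [  0.           0.           1.        ]] -0.025863975258202675 [[-1.77931823e-02 -9.99840783e-01 -1.34581546e-03 -1.29405071e+02]
 [-9.84876770e-01  1.77588623e-02 -1.72343758e-01  5.59455943e+02]
 [ 1.72340218e-01 -1.74108152e-03 -9.85035947e-01  1.11478691e+03]
 [ 0.00000000e+00  0.00000000e+00  0.00000000e+00  1.00000000e+00]]
```

View pics/side0.png

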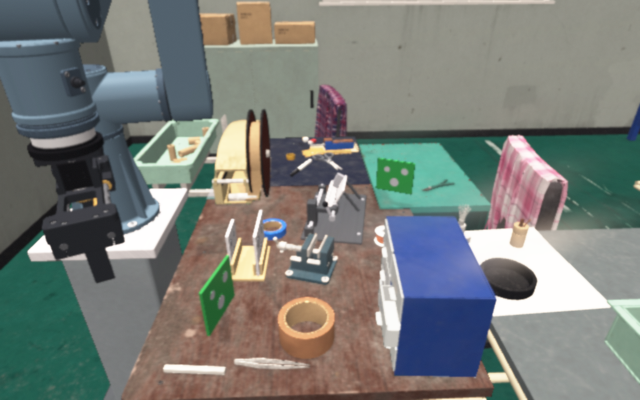

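View pics/top0.png

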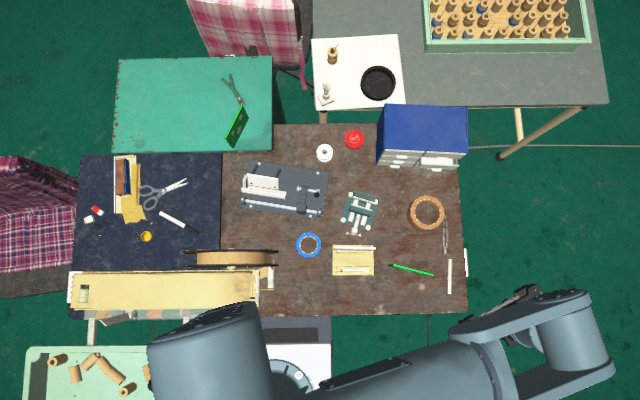

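```bash
python3 - <<'E'
import cv2
s=cv2.imread("pics/side0.png");t=cv2.imread("pics/top0.png")
cv2.imwrite("pics/c1.png",cv2.resize(s[150:300,190:390],None,fx=4,fy=4,interpolation=cv2.INTER_CUBIC))
cv2.imwrite("pics/c2.png",cv2.resize(t[150:290,230:400],None,fx=4,fy=4,interpolation=cv2.INTER_CUBIC))
E
```

```text
(no output)
```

View pics/c1.png

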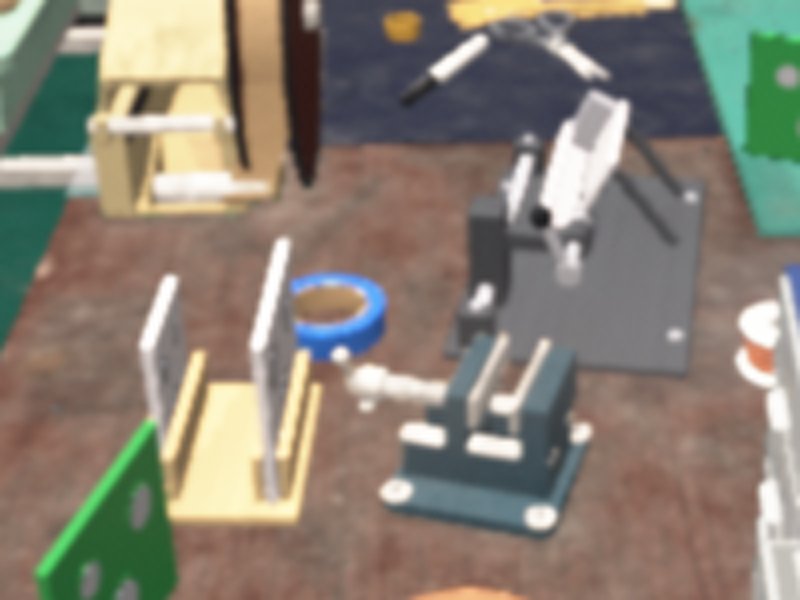

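View pics/c2.png

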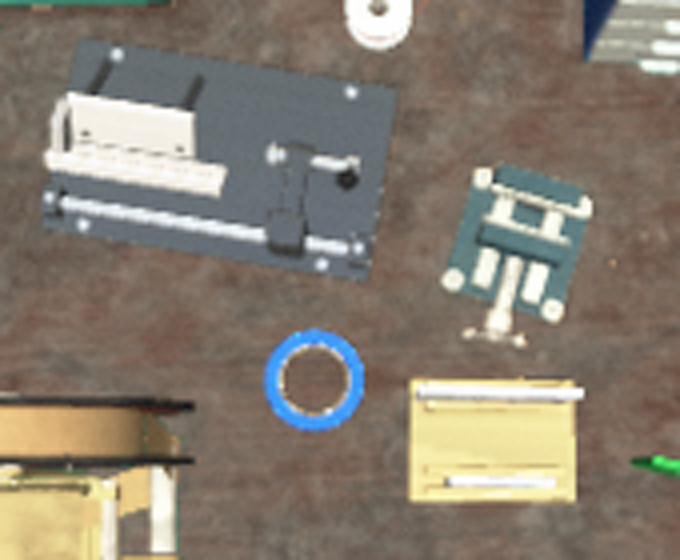

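```bash
cat > h.py <<'E'
import numpy as np,cv2
def load(n): return dict(np.load(n))
def rays(f,px):
    px=np.atleast_2d(np.array(px,float)); K=f["mtx"]
    d=np.stack([(px[:,0]-K[0,2])/K[0,0],(px[:,1]-K[1,2])/K[1,1]],1)
    k=float(f["k1"]); u=d.copy()
    for _ in range(8): u=d/(1+k*(u**2).sum(1,keepdims=True))
    E=f["extrinsics"]; R=E[:3,:3];t=E[:3,3]
    D=np.c_[u,np.ones(len(u))]@R
    D/=np.linalg.norm(D,axis=1,keepdims=True)
    return -R.T@t, D
def onz(f,px,z):
    c,D=rays(f,px); return c+D*((z-c[2])/D[:,2])[:,None]
def proj(f,P):
    P=np.atleast_2d(np.array(P,float));E=f["extrinsics"]
    c=P@E[:3,:3].T+E[:3,3]; u=c[:,:2]/c[:,2:]; u=u*(1+float(f["k1"])*(u**2).sum(1,keepdims=True))
    K=f["mtx"]; return np.c_[u[:,0]*K[0,0]+K[0,2],u[:,1]*K[1,1]+K[1,2]]
def tri(f1,p1,f2,p2):
    A=np.zeros((3,3));b=np.zeros(3)
    cs=[]
    for f,p in((f1,p1),(f2,p2)):
        c,D=rays(f,p);d=D[0];M=np.eye(3)-np.outer(d,d);A+=M;b+=M@c;cs.append((c,M))
    X=np.linalg.solve(A,b); return X,[float(np.linalg.norm(M@(X-c))) for c,M in cs]
E
python3 - <<'E'
from h import *
t=load("pics/top0.npz");s=load("pics/side0.npz")
for f in(t,s): print("cam",-f["extrinsics"][:3,:3].T@f["extrinsics"][:3,3])
hsv=cv2.cvtColor(t["frame"],cv2.COLOR_RGB2HSV)
for p in [(300,180),(310,200),(260,195),(290,240),(352,248),(340,260),(345,270)]: print(p,t["frame"][p[1],p[0]],hsv[p[1],p[0]])
E
```

```text
cam [ 356.57001487 -137.37883328 1194.34976674]
cam [ 519.93703164 -958.90183605  556.34162289]
(300, 180) [103 111 116] [102  29 116]
(310, 200) [102 111 118] [103  35 118]
(260, 195) [169 171 167] [ 45   6 171]
(290, 240) [102  90  79] [ 14  58 102]
(352, 248) [246 248 247] [ 75   2 248]
(340, 260) [240 227 160] [ 25  85 240]
(345, 270) [253 254 254] [ 90   1 254]
```

```bash
python3 - <<'E'
from h import *
t=load("pics/top0.npz");s=load("pics/side0.npz")
F=t["frame"].astype(int)
def fit(mask,z,roi,name):
    m=np.zeros(mask.shape,np.uint8);x0,y0,x1,y1=roi;m[y0:y1,x0:x1]=mask[y0:y1,x0:x1]*255
    cs,_=cv2.findContours(m,cv2.RETR_EXTERNAL,cv2.CHAIN_APPROX_NONE);c=max(cs,key=cv2.contourArea)
    W=onz(t,c[:,0,:],z)[:,:2].astype(np.float32)
    h=cv2.convexHull(W); r=cv2.minAreaRect(h); print(name,r); print(cv2.boxPoints(r).round(1).tolist())
    v=cv2.cvtColor(t["frame"],cv2.COLOR_RGB2BGR);cv2.drawContours(v,[c],-1,(0,0,255),1);return v[150:290,230:400]
bl=(F[:,:,2]-F[:,:,0]>-2)
v=fit(bl,8,(232,155,333,225),"easel")
ye=(F[:,:,0]-F[:,:,2]>50)&(F[:,:,0]>160)|(F.min(2)>200)
v2=fit(ye,0,(325,238,380,280),"rack")
cv2.imwrite("pics/m.png",np.hstack([cv2.resize(a,None,fx=2.3,fy=2.3) for a in(v,v2)]))
E
```

```text
easel ((596.1370849609375, -32.07478332519531), (249.14727783203125, 148.3330841064453), 79.64080047607422)
[[500.79998779296875, -141.3000030517578], [646.7000122070312, -168.0], [691.5, 77.0999984741211], [545.5999755859375, 103.80000305175781]]
rack ((383.98211669921875, -233.9105224609375), (126.7158432006836, 89.78771209716797), 88.936767578125)
[[337.8999938964844, -296.3999938964844], [427.70001220703125, -298.1000061035156], [430.0, -171.39999389648438], [340.29998779296875, -169.6999969482422]]
```

View pics/m.png

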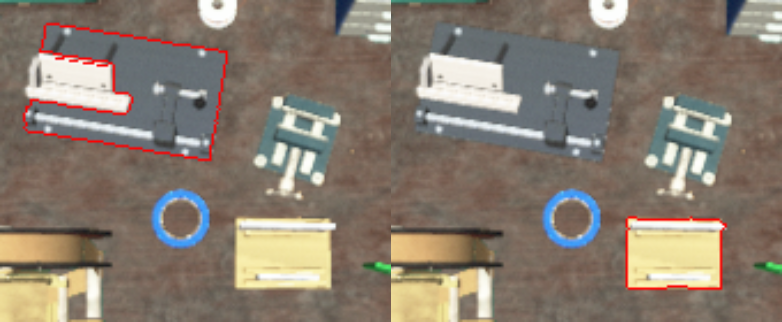

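```bash
python3 - <<'E'
from h import *
t=load("pics/top0.npz");s=load("pics/side0.npz")
F=t["frame"].astype(int)
w=(F.min(2)>195)
for roi,z,n in(((325,240,380,256),108,"big"),((325,258,380,280),98,"small")):
    m=np.zeros(w.shape,np.uint8);x0,y0,x1,y1=roi;m[y0:y1,x0:x1]=w[y0:y1,x0:x1]*255
    cs,_=cv2.findContours(m,cv2.RETR_EXTERNAL,cv2.CHAIN_APPROX_NONE);c=max(cs,key=cv2.contourArea)
    r=cv2.minAreaRect(c);print(n,r)
    W=onz(t,c[:,0,:],z)[:,:2].astype(np.float32); r=cv2.minAreaRect(W);print(r,cv2.boxPoints(r).round(1).tolist())
a=cv2.cvtColor(t["frame"],cv2.COLOR_RGB2BGR)[235:285,325:385]
b=cv2.cvtColor(s["frame"],cv2.COLOR_RGB2BGR)[200:290,215:275]
cv2.imwrite("pics/z1.png",cv2.resize(a,None,fx=10,fy=10,interpolation=cv2.INTER_NEAREST));cv2.imwrite("pics/z2.png",cv2.resize(b,None,fx=6.5,fy=6.5,interpolation=cv2.INTER_NEAREST))
# predicted corners of big plate in side
E
```

```text
big ((354.5, 247.5), (3.0, 41.0), 90.0)
((412.9615478515625, -228.58172607421875), (109.62567901611328, 7.9789137840271), 88.93649291992188) [[408.0, -283.29998779296875], [415.8999938964844, -283.5], [418.0, -173.89999389648438], [410.0, -173.6999969482422]]
small ((355.0198059082031, 269.5443115234375), (26.062334060668945, 3.952787399291992), 2.4895529747009277)
((354.8357238769531, -228.89114379882812), (69.60061645507812, 10.430757522583008), 86.4809799194336) [[347.5, -263.29998779296875], [357.8999938964844, -263.8999938964844], [362.20001220703125, -194.5], [351.79998779296875, -193.8000030517578]]
```

View pics/z1.png

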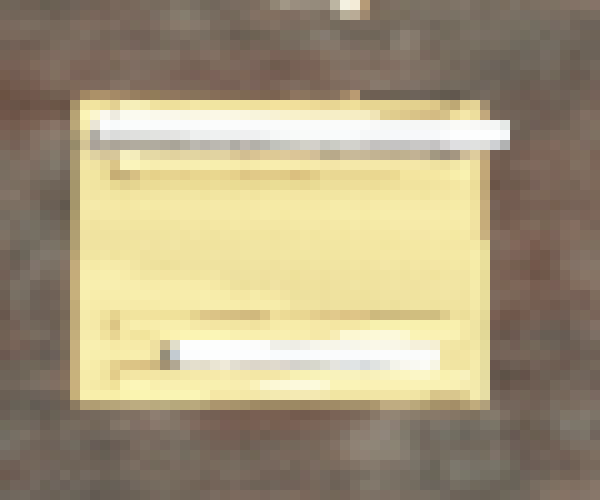

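View pics/z2.png

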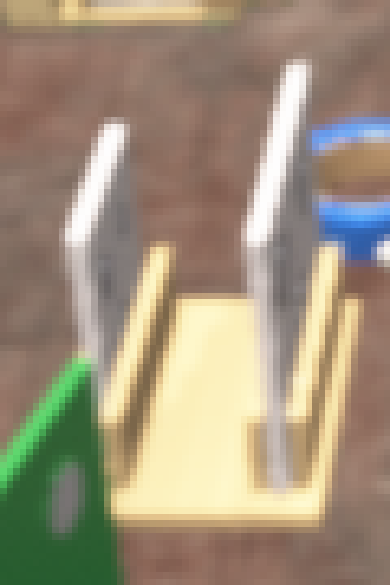

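```bash
cat > geo.py <<'E'
from h import *
O=np.array([591.9,0.2,0]);yaw=-0.181
def setE(o,y):
    global O,yaw; O=np.array(o,float);yaw=y
def Re(): c,s=np.cos(yaw),np.sin(yaw); return np.array([[c,-s,0],[s,c,0],[0,0,1]])
def ez(p): return O+np.atleast_2d(np.array(p,float))@Re().T   # easel->world
a=0.47
def br(p): # backrest frame->easel
    p=np.atleast_2d(np.array(p,float)); Ry=np.array([[np.cos(a),0,np.sin(a)],[0,1,0],[-np.sin(a),0,np.cos(a)]])
    return p@Ry.T+[0,0,30]
E
python3 - <<'E'
from geo import *
t=load("pics/top0.npz");s=load("pics/side0.npz")
pts={"base":ez([[-65,-155,8],[85,-155,8],[85,93,8],[-65,93,8]]),"br":ez(br([[0,-15,0],[0,-15,50],[0,77,50],[0,77,0]])),
"ledge":ez(br([[-18,75,0],[-18,-40,0],[0,-40,0]])),"stop":ez(br([[0,75,43]])), "rail":ez([[-45,-140,26],[-45,80,26]])}
for f,n,roi in((t,"top",(230,150,330,230)),(s,"side",(280,160,390,260))):
    x0,y0,x1,y1=roi;v=cv2.resize(cv2.cvtColor(f["frame"],cv2.COLOR_RGB2BGR)[y0:y1,x0:x1],None,fx=7,fy=7,interpolation=cv2.INTER_CUBIC)
    for k,c in zip(pts,((0,0,255),(0,255,0),(255,0,255),(0,255,255),(255,0,0))):
        for q in proj(f,pts[k]): cv2.circle(v,tuple(int(round(w)) for w in ((q+.5-[x0,y0])*7)),4,c,-1)
    cv2.imwrite(f"pics/o_{n}.png",v[:600])
p=[(253.9,237.4),(260.8,209.5)]
for ps,pt in zip(p,[(375.5,247.5),(334,247.5)]): print(tri(t,pt,s,ps))
print(tri(t,(230+346/4,150+178/4),s,(190+541/4,150+217/4)),"ball")
print("block",onz(t,(230+286/4,150+212/4),78))
E
```

```text
(array([ 411.4196619 , -285.27096891,  104.61084437]), [0.679879884494931, 0.6798798844950981])
(array([ 414.25849804, -173.87278678,  104.43678598]), [0.11399036159379768, 0.11399036159384525])
(array([ 561.9085691 , -129.23810331,   89.11327325]), [0.42520941466956597, 0.4252094146694905]) ball
block [[540.98017194 -86.77458856  78.        ]]
```

View pics/o_top.png

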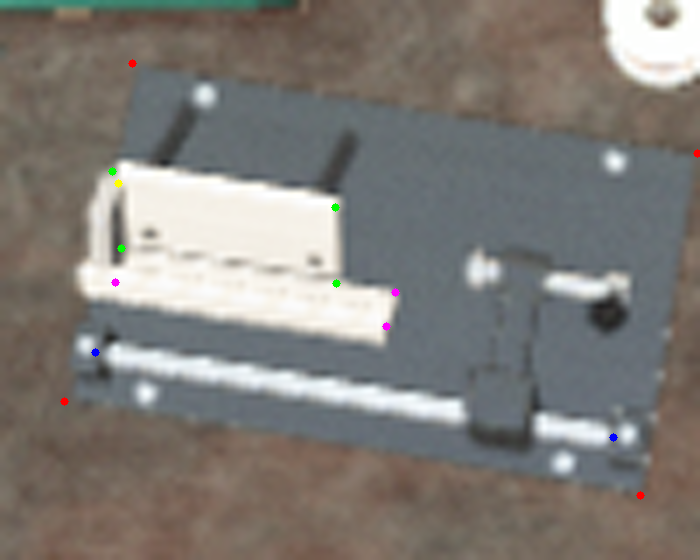

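View pics/o_side.png

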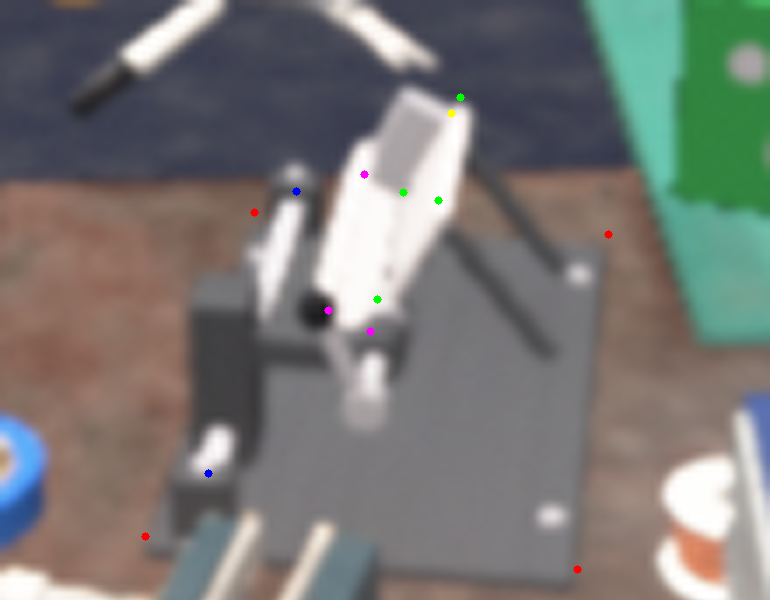

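```bash
cat > g.py <<'E'
from geo import *
from scipy.spatial.transform import Rotation as Ro
from workcell import readout
setE([591.6,-1.3,0],-0.181)
def st(p=True):
    o=readout.get_obs()
    if p: print("t%.2f"%o["clock"],"tcp",o["tcp_pos"].round(1),"F",o["force"].round(1),"T",o["torque"].round(2),"w%.3f"%o["gripper_width"],"q",o["qpos"].round(2))
    return o
def Rdown(yawx,tilt=0): # tool x at world yaw, z down, then tilt about tool x
    c,s=np.cos(yawx),np.sin(yawx)
    return np.array([[c,s,0],[s,-c,0],[0,0,-1]])@Ro.from_rotvec([tilt,0,0]).as_matrix()
def goal(p,R):
    o=st();Rt=o["ee_rot"]
    rv=Ro.from_matrix(Rt.T@R).as_rotvec()
    d=np.array(p)-o["tcp_pos"]
    print("d tool units now",(Rt.T@d/25).round(2),"after turn",(R.T@d/25).round(2),"rot units",(np.degrees(rv)/6).round(2))
E
python3 -c "
from g import *
goal([413,-229,200],Rdown(np.pi/2-0.018))"
```

```text
t0.10 tcp [ 248.3 -518.1  256.9] F [-0.6  0.8 -1. ] T [-0.01  0.06 -0.02] w1.004 q [-1.33  0.18  1.61 -0.    1.35 -0.21]
d tool units now [10.94 -7.58  2.29] after turn [11.68  6.38  2.28] rot units [-1.000e-02 -1.000e-02 -1.056e+01]
```

Request:
{"name": "play_rows", "arguments": {"rows": [{"rz": -1},{"rz": -1},{"rz": -1},{"rz": -1},{"rz": -1},{"rz": -1},{"rz": -1},{"rz": -1},{"rz": -1},{"rz": -1}], "claw": 0.3, "newtons": 15}}

```text
schema error: expected keys x, y, z, rx, ry, rz
```

```bash
python3 -c "
from g import *
goal([413,-229,200],Rdown(np.pi/2-0.018))"
```

```text
t0.10 tcp [ 248.3 -518.1  256.9] F [-0.6  0.8 -1. ] T [-0.01  0.06 -0.02] w1.004 q [-1.33  0.18  1.61 -0.    1.35 -0.21]
d tool units now [10.94 -7.58  2.29] after turn [11.68  6.38  2.28] rot units [-1.000e-02 -1.000e-02 -1.056e+01]
```

Request:
{"name": "play_rows", "arguments": {"rows": [{"x": 0.8,"y": -0.56,"z": 0,"rx": 0,"ry": 0,"rz": -1},{"x": 0.88,"y": -0.48,"z": 0,"rx": 0,"ry": 0,"rz": -1},{"x": 0.92,"y": -0.38,"z": 0,"rx": 0,"ry": 0,"rz": -1},{"x": 0.96,"y": -0.28,"z": 0,"rx": 0,"ry": 0,"rz": -1},{"x": 0.98,"y": -0.18,"z": 0,"rx": 0,"ry": 0,"rz": -1},{"x": 1,"y": -0.08,"z": 0,"rx": 0,"ry": 0,"rz": -1},{"x": 1,"y": 0.02,"z": 0,"rx": 0,"ry": 0,"rz": -1},{"x": 1,"y": 0.12,"z": 0,"rx": 0,"ry": 0,"rz": -1},{"x": 0.96,"y": 0.22,"z": 0,"rx": 0,"ry": 0,"rz": -1},{"x": 0.94,"y": 0.32,"z": 0,"rx": 0,"ry": 0,"rz": -1}], "claw": 0.3, "newtons": 15}}

```text
clock: 1.1
tcp_pos: [369.1, -291.7, 252.8]
ee_rot: [[0.041, 0.999, -0.004], [0.999, -0.041, 0.009], [0.009, -0.005, -1.0]]
force: [0.5, 0.1, -0.3]
gripper_width: 0.353
```

```bash
python3 -c "
from g import *
goal([413,-229,180],Rdown(np.pi/2-0.018))"
```

```text
t1.10 tcp [ 369.1 -291.7  252.8] F [ 0.5  0.1 -0.3] T [-0.08 -0.06 -0.03] w0.353 q [-0.92 -0.05  1.86  0.    1.34 -0.88]
d tool units now [2.55 1.66 2.93] after turn [2.54 1.71 2.91] rot units [-0.04 -0.08 -0.22]
```

Request:
{"name": "play_rows", "arguments": {"rows": [{"x": 0.8,"y": 0.55,"z": 0.7,"rx": 0,"ry": 0,"rz": -0.1},{"x": 0.8,"y": 0.55,"z": 0.7,"rx": 0,"ry": 0,"rz": -0.1},{"x": 0.8,"y": 0.55,"z": 0.7,"rx": 0,"ry": -0.05,"rz": 0},{"x": 0,"y": 0,"z": 0.4,"rx": 0,"ry": 0,"rz": 0},{"x": 0,"y": 0,"z": 0,"rx": 0,"ry": 0,"rz": 0}]}}

```text
clock: 1.6
tcp_pos: [413.5, -227.2, 188.2]
ee_rot: [[0.012, 1.0, -0.005], [1.0, -0.012, 0.004], [0.003, -0.005, -1.0]]
force: [0.7, 0.0, 0.1]
gripper_width: 0.353
```

```bash
python3 - <<'E'
from g import *
goal([413,-229,90],Rdown(np.pi/2-0.018))
from workcell import eyes
v=[]
for n in("top","side"):
    f=eyes.grab_frame(n); np.savez("pics/%s1.npz"%n,**f)
    a=cv2.cvtColor(f["frame"],cv2.COLOR_RGB2BGR); a=a[190:320,290:420] if n=="top" else a[130:290,180:310]
    v.append(cv2.resize(a[:130],(390,390)))
cv2.imwrite("pics/v1.png",np.hstack(v))
E
```

```text
t1.60 tcp [ 413.5 -227.2  188.2] F [0.7 0.  0.1] T [ 0.01 -0.1   0.01] w0.353 q [-0.75  0.03  1.92 -0.    1.2  -0.74]
d tool units now [-0.09 -0.    3.93] after turn [-0.07 -0.02  3.93] rot units [-0.04 -0.03  0.06]
```

View pics/v1.png

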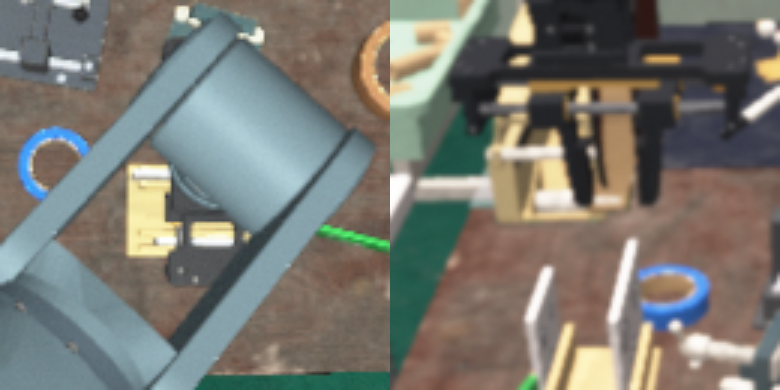

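The side view (right half) shows the open fingers straddling the larger, right-hand plate: finger tips at crop columns ~585 and ~648, plate top at ~625. The larger plate is the far-slot one, 110 mm long in the top view against 70 mm for the other. The green upright panel is the look-alike.

Request:
{"name": "play_rows", "arguments": {"rows": [{"x": 0,"y": 0,"z": 0.9,"rx": 0,"ry": 0,"rz": 0},{"x": -0.05,"y": 0,"z": 0.9,"rx": 0,"ry": 0,"rz": 0},{"x": 0,"y": 0,"z": 0.9,"rx": 0,"ry": 0,"rz": 0},{"x": 0,"y": 0,"z": 0.6,"rx": 0,"ry": 0,"rz": 0},{"x": 0,"y": 0,"z": 0.4,"rx": 0,"ry": 0,"rz": 0},{"x": 0,"y": 0,"z": 0.1,"rx": 0,"ry": 0,"rz": 0}]}}

```text
clock: 2.3
tcp_pos: [415.5, -239.3, 98.5]
ee_rot: [[0.021, 1.0, 0.007], [1.0, -0.021, -0.008], [-0.008, 0.007, -1.0]]
force: [0.6, 0.3, -0.5]
gripper_width: 0.35
```

```bash
python3 -c "
from g import *
goal([413,-229,88],Rdown(np.pi/2-0.018))"
```

```text
t2.30 tcp [ 415.5 -239.3   98.5] F [ 0.6  0.3 -0.5] T [-0.03 -0.02 -0.02] w0.350 q [-0.77  0.18  1.97 -0.    0.98 -0.75]
d tool units now [ 0.41 -0.11  0.42] after turn [ 0.41 -0.11  0.42] rot units [ 0.06  0.08 -0.03]
```

Request:
{"name": "play_rows", "arguments": {"rows": [{"x": 0.4,"y": -0.1,"z": 0.2,"rx": 0.06,"ry": 0.06,"rz": 0},{"x": 0,"y": 0,"z": 0.2,"rx": 0,"ry": 0,"rz": 0},{"x": 0,"y": 0,"z": 0,"rx": 0,"ry": 0,"rz": 0}]}}

```text
clock: 2.6
tcp_pos: [413.7, -230.1, 89.4]
ee_rot: [[0.023, 1.0, 0.002], [1.0, -0.023, -0.003], [-0.003, 0.002, -1.0]]
force: [0.6, -0.3, 0.1]
gripper_width: 0.351
```

```bash
python3 -c "
from g import *
goal([413,-229,88],Rdown(np.pi/2-0.018))"
```

```text
t2.60 tcp [ 413.7 -230.1   89.4] F [ 0.6 -0.3  0.1] T [-0.05 -0.07  0.08] w0.351 q [-0.76  0.19  1.98 -0.    0.96 -0.73]
d tool units now [ 0.04 -0.03  0.06] after turn [ 0.04 -0.03  0.06] rot units [ 0.02  0.03 -0.04]
```

Good. Close gently.

Request:
{"name": "play_rows", "arguments": {"rows": [{"x": 0,"y": 0,"z": 0,"rx": 0,"ry": 0,"rz": 0},{"x": 0,"y": 0,"z": 0,"rx": 0,"ry": 0,"rz": 0},{"x": 0,"y": 0,"z": 0,"rx": 0,"ry": 0,"rz": 0},{"x": 0,"y": 0,"z": 0,"rx": 0,"ry": 0,"rz": 0},{"x": 0,"y": 0,"z": 0,"rx": 0,"ry": 0,"rz": 0},{"x": 0,"y": 0,"z": 0,"rx": 0,"ry": 0,"rz": 0}], "claw": 1, "newtons": 15}}

```text
clock: 3.2
tcp_pos: [413.8, -230.4, 90.5]
ee_rot: [[0.022, 1.0, 0.002], [1.0, -0.022, -0.005], [-0.005, 0.002, -1.0]]
force: [-1.3, 0.3, 0.2]
gripper_width: 0.071
```

```bash
python3 -c "
from g import *
goal([413,-229,88],Rdown(np.pi/2-0.018))"
```

```text
t3.20 tcp [ 413.8 -230.4   90.5] F [-1.3  0.3  0.2] T [-0.03  0.09 -0.1 ] w0.071 q [-0.76  0.19  1.98 -0.    0.97 -0.73]
d tool units now [ 0.06 -0.04  0.1 ] after turn [ 0.06 -0.03  0.1 ] rot units [ 0.02  0.04 -0.04]
```

Request:
{"name": "play_rows", "arguments": {"rows": [{"x": 0,"y": 0,"z": 0,"rx": 0,"ry": 0,"rz": 0},{"x": 0,"y": 0,"z": -0.4,"rx": 0,"ry": 0,"rz": 0},{"x": 0,"y": 0,"z": -0.6,"rx": 0,"ry": 0,"rz": 0},{"x": 0,"y": 0,"z": -0.7,"rx": 0,"ry": 0,"rz": 0},{"x": 0,"y": 0,"z": -0.7,"rx": 0,"ry": 0,"rz": 0},{"x": 0,"y": 0,"z": -1,"rx": 0,"ry": 0,"rz": 0},{"x": 0,"y": 0,"z": -1,"rx": 0,"ry": 0,"rz": 0},{"x": 0,"y": 0,"z": -1,"rx": 0,"ry": 0,"rz": 0},{"x": 0,"y": 0,"z": -0.7,"rx": 0,"ry": 0,"rz": 0},{"x": 0,"y": 0,"z": -0.2,"rx": 0,"ry": 0,"rz": 0}], "newtons": 35}}

```text
clock: 4.2
tcp_pos: [413.3, -227.9, 257.2]
ee_rot: [[0.021, 1.0, 0.003], [1.0, -0.021, -0.003], [-0.003, 0.003, -1.0]]
force: [0.1, -0.7, -2.0]
gripper_width: 0.065
```

```bash
cat >> g.py <<'E'
L=82.5
def plate_goal(x,y,z,tilt=0.47):
    # plate origin in backrest frame -> TCP
    R=Rdown(np.pi/2+yaw,tilt)
    p=ez(br([[x,y,z]]))[0]-R[:,2]*L
    goal(p,R)
def plate_now():
    o=readout.get_obs();R=o["ee_rot"];p=o["tcp_pos"]+R[:,2]*L
    e=Re().T@(p-O)-[0,0,30]
    Ry=np.array([[np.cos(a),0,np.sin(a)],[0,1,0],[-np.sin(a),0,np.cos(a)]])
    print("plate in backrest",(Ry.T@e).round(1),"zaxis err",np.round(np.arccos(np.clip(-(Ry.T@Re().T@R[:,2])[2],-1,1)),3),"Fbr",(Ry.T@Re().T@o["force"]).round(1))
E
python3 -c "
from g import *
plate_goal(-9,13,60)"
```

```text
t4.20 tcp [ 413.3 -227.9  257.2] F [ 0.1 -0.7 -2. ] T [-0.04 -0.09 -0.03] w0.065 q [-0.76 -0.06  1.86  0.    1.34 -0.74]
d tool units now [9.37 9.24 3.85] after turn [10.72  8.55 -0.03] rot units [4.51 0.38 1.5 ]
```

Request:
{"name": "play_rows", "arguments": {"rows": [{"x": 0.4,"y": 0.4,"z": 0,"rx": 0,"ry": 0,"rz": 0},{"x": 0.8,"y": 0.8,"z": 0,"rx": 0,"ry": 0,"rz": 0.2},{"x": 0.9,"y": 0.9,"z": 0,"rx": 0,"ry": 0,"rz": 0.3},{"x": 0.9,"y": 0.9,"z": 0,"rx": 0,"ry": 0,"rz": 0.3},{"x": 0.9,"y": 0.9,"z": 0,"rx": 0,"ry": 0,"rz": 0.3},{"x": 0.9,"y": 0.9,"z": 0,"rx": 0,"ry": 0,"rz": 0.3},{"x": 0.9,"y": 0.8,"z": 0,"rx": 0,"ry": 0,"rz": 0.2},{"x": 0.8,"y": 0.6,"z": 0,"rx": 0,"ry": 0,"rz": 0},{"x": 0.4,"y": 0.3,"z": 0,"rx": 0,"ry": 0,"rz": 0},{"x": 0,"y": 0,"z": 0,"rx": 0,"ry": 0,"rz": 0}]}}

```text
clock: 5.2
tcp_pos: [597.7, -66.3, 253.9]
ee_rot: [[0.196, 0.981, -0.0], [0.981, -0.196, -0.002], [-0.002, -0.0, -1.0]]
force: [-0.2, -0.2, -1.1]
gripper_width: 0.069
```

```bash
python3 -c "
from g import *
plate_goal(-9,13,60)"
```

```text
t5.20 tcp [597.7 -66.3 253.9] F [-0.2 -0.2 -1.1] T [-0.06 -0.06 -0.03] w0.069 q [-0.31  0.24  1.54 -0.    1.36 -0.11]
d tool units now [3.07 1.5  3.7 ] after turn [3.04 3.06 2.6 ] rot units [ 4.49 -0.02 -0.15]
```

Tilt and approach the pre-place pose.

Request:
{"name": "play_rows", "arguments": {"rows": [{"x": 0.5,"y": 0.2,"z": 0,"rx": 0.5,"ry": 0,"rz": -0.1},{"x": 0.6,"y": 0.3,"z": 0,"rx": 0.9,"ry": 0,"rz": 0},{"x": 0.6,"y": 0.4,"z": 0,"rx": 0.9,"ry": 0,"rz": 0},{"x": 0.6,"y": 0.4,"z": 0.2,"rx": 0.9,"ry": 0,"rz": 0},{"x": 0.4,"y": 0.4,"z": 0.4,"rx": 0.7,"ry": 0,"rz": 0},{"x": 0.2,"y": 0.2,"z": 0.4,"rx": 0.4,"ry": 0,"rz": 0},{"x": 0,"y": 0,"z": 0,"rx": 0,"ry": 0,"rz": 0}]}}

```text
clock: 5.9
tcp_pos: [644.8, -7.0, 218.9]
ee_rot: [[0.19, 0.875, -0.446], [0.982, -0.171, 0.083], [-0.004, -0.453, -0.891]]
force: [-0.6, -0.7, -1.2]
gripper_width: 0.065
```

```bash
python3 -c "
from g import *
plate_goal(-9,13,50);plate_now()"
```

```text
t5.90 tcp [644.8  -7.  218.9] F [-0.6 -0.7 -1.2] T [-0.1  -0.35 -0.04] w0.065 q [-0.19  0.68  1.07 -0.    1.86 -0.  ]
d tool units now [0.37 1.16 2.4 ] after turn [0.36 1.16 2.4 ] rot units [-0.   -0.01 -0.1 ]
plate in backrest [-38.1   2.6 110.1] zaxis err 0.001 Fbr [ 0.1 -0.8 -1.3]
```

Request:
{"name": "play_rows", "arguments": {"rows": [{"x": 0.2,"y": 0.5,"z": 0.6,"rx": 0,"ry": 0,"rz": -0.1},{"x": 0.15,"y": 0.5,"z": 0.7,"rx": 0,"ry": 0,"rz": 0},{"x": 0,"y": 0.1,"z": 0.6,"rx": 0,"ry": 0,"rz": 0},{"x": 0,"y": 0,"z": 0.2,"rx": 0,"ry": 0,"rz": 0},{"x": 0,"y": 0,"z": 0,"rx": 0,"ry": 0,"rz": 0}]}}

```text
clock: 6.4
tcp_pos: [646.2, -2.8, 158.8]
ee_rot: [[0.184, 0.879, -0.441], [0.983, -0.165, 0.083], [0.0, -0.448, -0.894]]
force: [0.0, 0.3, -0.4]
gripper_width: 0.067
```

```bash
python3 - <<'E'
from g import *
plate_goal(-9,13,20);plate_now()
from workcell import eyes
v=[]
for n in("top","side"):
    f=eyes.grab_frame(n); np.savez("pics/%s2.npz"%n,**f)
    a=cv2.cvtColor(f["frame"],cv2.COLOR_RGB2BGR); a=a[110:240,230:360] if n=="top" else a[120:250,270:400]
    v.append(cv2.resize(a[:130],(390,390)))
cv2.imwrite("pics/v2.png",np.hstack(v))
E
```

```text
t6.40 tcp [646.2  -2.8 158.8] F [ 0.   0.3 -0.4] T [-0.04 -0.37 -0.01] w0.067 q [-0.19  0.73  1.11 -0.    1.77 -0.  ]
d tool units now [0.18 0.04 1.47] after turn [0.19 0.05 1.47] rot units [ 0.05 -0.02 -0.04]
plate in backrest [-9.8  7.  56.8] zaxis err 0.006 Fbr [ 0.2  0.3 -0.4]
```

View pics/v2.png

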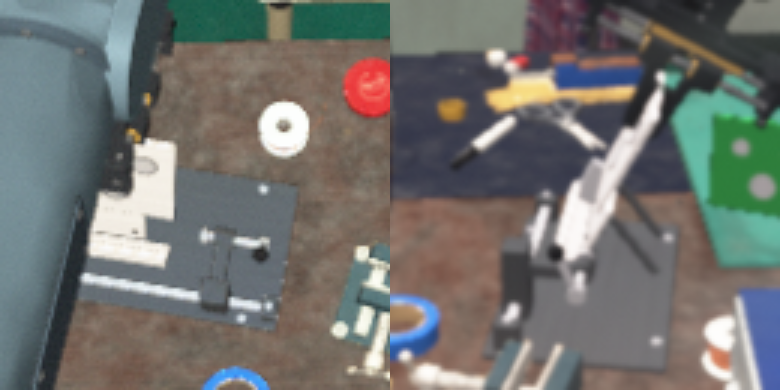

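Request:
{"name": "play_rows", "arguments": {"rows": [{"x": 0.15,"y": 0.05,"z": 0.5,"rx": 0.05,"ry": 0,"rz": -0.04},{"x": 0.05,"y": 0,"z": 0.5,"rx": 0,"ry": 0,"rz": 0},{"x": 0,"y": 0,"z": 0.3,"rx": 0,"ry": 0,"rz": 0},{"x": 0,"y": 0,"z": 0,"rx": 0,"ry": 0,"rz": 0}]}}

```text
clock: 6.9
tcp_pos: [634.7, 4.9, 130.0]
ee_rot: [[0.18, 0.88, -0.44], [0.984, -0.16, 0.083], [0.002, -0.448, -0.894]]
force: [-0.1, 0.4, -1.7]
gripper_width: 0.069
```

```bash
python3 - <<'E'
from g import *
plate_goal(-9,13,6);plate_now()
from workcell import eyes
v=[]
for n in("top","side"):
    f=eyes.grab_frame(n); np.savez("pics/%s3.npz"%n,**f)
    a=cv2.cvtColor(f["frame"],cv2.COLOR_RGB2BGR); a=a[150:220,240:310] if n=="top" else a[165:235,300:370]
    v.append(cv2.resize(a,(390,390),interpolation=cv2.INTER_CUBIC))
cv2.imwrite("pics/v3.png",np.hstack(v))
E
```

```text
t6.90 tcp [634.7   4.9 130. ] F [-0.1  0.4 -1.7] T [-0.09 -0.4  -0.06] w0.069 q [-0.18  0.74  1.16  0.    1.71  0.  ]
d tool units now [-0.04 -0.02  0.78] after turn [-0.04 -0.02  0.78] rot units [ 0.05 -0.02  0.01]
plate in backrest [-8.1 12.5 25.4] zaxis err 0.006 Fbr [ 0.6  0.4 -1.6]
```

View pics/v3.png

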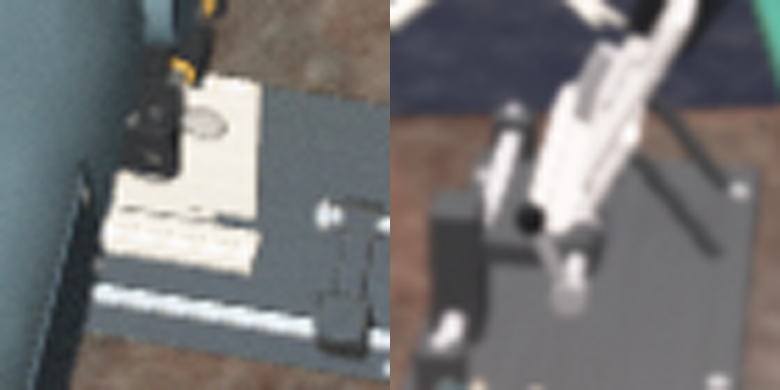

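Request:
{"name": "play_rows", "arguments": {"rows": [{"x": 0,"y": 0,"z": 0.3,"rx": 0.05,"ry": 0,"rz": 0},{"x": 0,"y": 0,"z": 0.25,"rx": 0,"ry": 0,"rz": 0},{"x": 0,"y": 0,"z": 0.1,"rx": 0,"ry": 0,"rz": 0},{"x": 0,"y": 0,"z": 0.06,"rx": 0,"ry": 0,"rz": 0},{"x": 0,"y": 0,"z": 0,"rx": 0,"ry": 0,"rz": 0}]}}

```text
clock: 7.5
tcp_pos: [627.8, 6.0, 114.6]
ee_rot: [[0.18, 0.878, -0.442], [0.984, -0.16, 0.083], [0.002, -0.45, -0.893]]
force: [-0.0, 0.1, -1.8]
gripper_width: 0.065
```

```bash
python3 -c "
from g import *
plate_goal(-9,13,0);plate_now()"
```

```text
t7.50 tcp [627.8   6.  114.6] F [-0.   0.1 -1.8] T [-0.13 -0.4  -0.01] w0.065 q [-0.18  0.74  1.19  0.    1.68  0.  ]
d tool units now [-0.03 -0.05  0.34] after turn [-0.03 -0.05  0.34] rot units [ 0.03 -0.02  0.01]
plate in backrest [-7.6 12.4  8.5] zaxis err 0.004 Fbr [ 0.8  0.1 -1.7]
```

Request:
{"name": "play_rows", "arguments": {"rows": [{"x": 0,"y": -0.02,"z": 0.08,"rx": 0.03,"ry": 0,"rz": 0},{"x": 0,"y": 0,"z": 0.06,"rx": 0,"ry": 0,"rz": 0},{"x": 0,"y": 0,"z": 0.06,"rx": 0,"ry": 0,"rz": 0}]}}

```text
clock: 7.8
tcp_pos: [625.4, 6.4, 110.7]
ee_rot: [[0.181, 0.877, -0.444], [0.984, -0.16, 0.084], [0.002, -0.452, -0.892]]
force: [0.1, -0.4, -2.2]
gripper_width: 0.064
```

```bash
python3 -c "
from g import *
st();plate_now()"
```

```text
t7.80 tcp [625.4   6.4 110.7] F [ 0.1 -0.4 -2.2] T [-0.08 -0.47 -0.01] w0.064 q [-0.18  0.74  1.19  0.    1.67  0.  ]
plate in backrest [-8.1 12.3  3.8] zaxis err 0.002 Fbr [ 1.1 -0.4 -1.9]
```

Request:
{"name": "play_rows", "arguments": {"rows": [{"x": 0,"y": 0,"z": 0.06,"rx": 0,"ry": 0,"rz": 0},{"x": 0,"y": 0,"z": 0.06,"rx": 0,"ry": 0,"rz": 0}]}}

```text
clock: 8.0
tcp_pos: [624.1, 6.7, 107.9]
ee_rot: [[0.181, 0.878, -0.444], [0.984, -0.16, 0.084], [0.002, -0.452, -0.892]]
force: [-0.2, 0.3, -2.1]
gripper_width: 0.062
```

```bash
python3 -c "
from g import *
st();plate_now()"
```

```text
t8.00 tcp [624.1   6.7 107.9] F [-0.2  0.3 -2.1] T [-0.12 -0.41  0.03] w0.062 q [-0.18  0.74  1.2   0.    1.67  0.  ]
plate in backrest [-8.  12.3  0.8] zaxis err 0.003 Fbr [ 0.8  0.3 -2. ]
```

Request:
{"name": "play_rows", "arguments": {"rows": [{"x": 0,"y": 0,"z": 0.06,"rx": 0,"ry": 0,"rz": 0},{"x": 0,"y": 0,"z": 0.04,"rx": 0,"ry": 0,"rz": 0}]}}

```text
clock: 8.2
tcp_pos: [624.0, 7.1, 107.2]
ee_rot: [[0.18, 0.879, -0.442], [0.984, -0.16, 0.084], [0.003, -0.45, -0.893]]
force: [0.7, -0.7, 3.2]
gripper_width: 0.066
```

```bash
python3 -c "
from g import *
st();plate_now()"
```

```text
t8.20 tcp [624.    7.1 107.2] F [ 0.7 -0.7  3.2] T [-0.15 -0.03 -0.  ] w0.066 q [-0.18  0.74  1.2   0.    1.66  0.  ]
plate in backrest [-7.6 12.8  0.1] zaxis err 0.005 Fbr [-0.7 -0.6  3.2]
```

Request:
{"name": "play_rows", "arguments": {"rows": [{"x": 0,"y": 0,"z": 0.04,"rx": 0,"ry": 0,"rz": 0},{"x": 0,"y": 0,"z": 0,"rx": 0,"ry": 0,"rz": 0}]}}

```text
clock: 8.4
tcp_pos: [624.0, 6.9, 107.4]
ee_rot: [[0.18, 0.879, -0.441], [0.984, -0.16, 0.083], [0.002, -0.448, -0.894]]
force: [0.9, 0.4, -0.1]
gripper_width: 0.061
```

```bash
python3 -c "
from g import *
st();plate_now()"
```

```text
t8.40 tcp [624.    6.9 107.4] F [ 0.9  0.4 -0.1] T [-0.2  -0.2  -0.04] w0.061 q [-0.18  0.74  1.2   0.    1.66  0.  ]
plate in backrest [-7.6 12.6  0.3] zaxis err 0.006 Fbr [0.8 0.5 0.3]
```

Request:
{"name": "play_rows", "arguments": {"rows": [{"x": 0,"y": 0.08,"z": 0,"rx": 0.05,"ry": 0,"rz": 0},{"x": 0,"y": 0.06,"z": 0.02,"rx": 0,"ry": 0,"rz": 0},{"x": 0,"y": 0.05,"z": 0.02,"rx": 0,"ry": 0,"rz": 0}]}}

```text
clock: 8.7
tcp_pos: [627.5, 6.3, 105.4]
ee_rot: [[0.18, 0.876, -0.447], [0.984, -0.16, 0.084], [0.002, -0.455, -0.89]]
force: [0.2, 0.3, 6.2]
gripper_width: 0.06
```

```bash
python3 -c "
from g import *
st();plate_now()"
```

```text
t8.70 tcp [627.5   6.3 105.4] F [0.2 0.3 6.2] T [-0.05  0.45  0.03] w0.060 q [-0.18  0.76  1.19  0.    1.67  0.  ]
plate in backrest [-4.1 12.6  0.1] zaxis err 0.003 Fbr [-2.7  0.3  5.6]
```

Request:
{"name": "play_rows", "arguments": {"rows": [{"x": 0,"y": 0.05,"z": 0.02,"rx": 0,"ry": 0,"rz": 0},{"x": 0,"y": 0.04,"z": 0.02,"rx": 0,"ry": 0,"rz": 0}]}}

```text
clock: 8.9
tcp_pos: [628.8, 6.0, 104.7]
ee_rot: [[0.18, 0.875, -0.45], [0.984, -0.159, 0.084], [0.002, -0.457, -0.889]]
force: [-3.1, 1.5, 8.4]
gripper_width: 0.066
```

```bash
python3 -c "
from g import *
st();plate_now()"
```

```text
t8.90 tcp [628.8   6.  104.7] F [-3.1  1.5  8.4] T [0.03 1.08 0.04] w0.066 q [-0.18  0.76  1.18  0.    1.68  0.  ]
plate in backrest [-2.8 12.6  0.1] zaxis err 0.005 Fbr [-6.8  1.   6. ]
```

Request:
{"name": "play_rows", "arguments": {"rows": [{"x": 0,"y": 0.02,"z": 0,"rx": 0,"ry": 0,"rz": 0},{"x": 0,"y": 0.01,"z": 0,"rx": 0,"ry": 0,"rz": 0},{"x": 0,"y": 0,"z": 0,"rx": 0,"ry": 0,"rz": 0}]}}

```text
clock: 9.2
tcp_pos: [628.8, 6.0, 104.8]
ee_rot: [[0.18, 0.873, -0.453], [0.984, -0.159, 0.085], [0.002, -0.46, -0.888]]
force: [0.2, 0.3, 3.4]
gripper_width: 0.066
```

```bash
python3 - <<'E'
from g import *
st();plate_now()
from workcell import eyes
v=[]
for n in("top","side"):
    f=eyes.grab_frame(n); np.savez("pics/%s4.npz"%n,**f)
    a=cv2.cvtColor(f["frame"],cv2.COLOR_RGB2BGR); a=a[150:220,240:310] if n=="top" else a[165:235,300:370]
    v.append(cv2.resize(a,(390,390),interpolation=cv2.INTER_CUBIC))
cv2.imwrite("pics/v4.png",np.hstack(v))
E
```

```text
t9.20 tcp [628.8   6.  104.8] F [0.2 0.3 3.4] T [-0.07  0.26  0.01] w0.066 q [-0.18  0.76  1.18  0.    1.68  0.  ]
plate in backrest [-3.1 12.5  0.1] zaxis err 0.009 Fbr [-1.4  0.3  3.1]
```

View pics/v4.png

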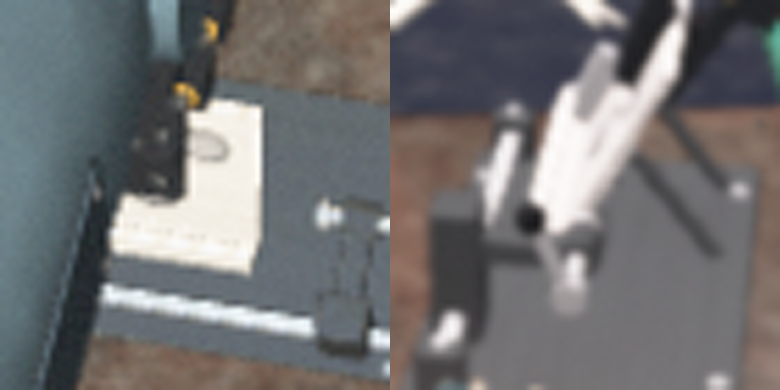

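Request:
{"name": "play_rows", "arguments": {"rows": [{"x": 0,"y": 0,"z": 0,"rx": 0,"ry": 0,"rz": 0},{"x": 0,"y": 0,"z": 0,"rx": 0,"ry": 0,"rz": 0},{"x": 0,"y": 0,"z": 0,"rx": 0,"ry": 0,"rz": 0}], "claw": 0.7, "newtons": 15}}

```text
clock: 9.6
tcp_pos: [628.8, 5.8, 103.1]
ee_rot: [[0.18, 0.874, -0.452], [0.984, -0.159, 0.085], [0.002, -0.46, -0.888]]
force: [1.0, -0.4, 0.9]
gripper_width: 0.148
```

```bash
python3 - <<'E'
from g import *
st();plate_now()
E
```

```text
t9.60 tcp [628.8   5.8 103.1] F [ 1.  -0.4  0.9] T [-0.04 -0.27 -0.05] w0.148 q [-0.18  0.77  1.18  0.    1.68  0.  ]
plate in backrest [-2.3 12.4 -1.4] zaxis err 0.008 Fbr [ 0.6 -0.2  1.3]
```

Request:
{"name": "play_rows", "arguments": {"rows": [{"x": 0,"y": 0,"z": 0,"rx": 0,"ry": 0,"rz": 0},{"x": 0,"y": 0,"z": 0,"rx": 0,"ry": 0,"rz": 0},{"x": 0,"y": 0,"z": -0.4,"rx": 0,"ry": 0,"rz": 0},{"x": 0,"y": 0,"z": -0.6,"rx": 0,"ry": 0,"rz": 0},{"x": 0,"y": 0,"z": -0.8,"rx": 0,"ry": 0,"rz": 0},{"x": 0,"y": 0,"z": -1,"rx": 0,"ry": 0,"rz": 0},{"x": 0,"y": 0,"z": -1,"rx": 0,"ry": 0,"rz": 0},{"x": 0,"y": 0,"z": -0.6,"rx": 0,"ry": 0,"rz": 0}], "claw": 0.4}}

```text
clock: 10.4
tcp_pos: [680.9, -4.1, 206.6]
ee_rot: [[0.181, 0.873, -0.453], [0.984, -0.159, 0.085], [0.002, -0.461, -0.887]]
force: [-0.5, -0.4, 1.0]
gripper_width: 0.302
```

```bash
python3 - <<'E'
from g import *
from workcell import eyes
v=[]
for n in("top","side"):
    f=eyes.grab_frame(n); np.savez("pics/%s5.npz"%n,**f)
    a=cv2.cvtColor(f["frame"],cv2.COLOR_RGB2BGR); a=a[150:220,240:310] if n=="top" else a[155:225,300:370]
    v.append(cv2.resize(a,(390,390),interpolation=cv2.INTER_CUBIC))
cv2.imwrite("pics/v5.png",np.hstack(v))
f=load("pics/top5.npz")
# block top centre & goal
px=(230+286/4,150+228/4); B=onz(f,px,78)[0]; print("block",B, Re().T@(B-O))
bx,by=ez([[-45,-95,0]])[0][:2]
goal([bx,by,170],Rdown(yaw))
E
```

```text
block [529.65778129 -86.66304506  78.        ] [-45.58893471 -96.64849413  78.        ]
t10.50 tcp [681.6  -4.2 207.3] F [ 0.5  0.5 -0.4] T [-0.07 -0.28  0.01] w0.300 q [-0.18  0.78  0.93  0.    1.9   0.  ]
d tool units now [-4.34 -4.08  3.78] after turn [-5.36  4.33  1.49] rot units [-3.58  3.55 14.69]
```

View pics/v5.png

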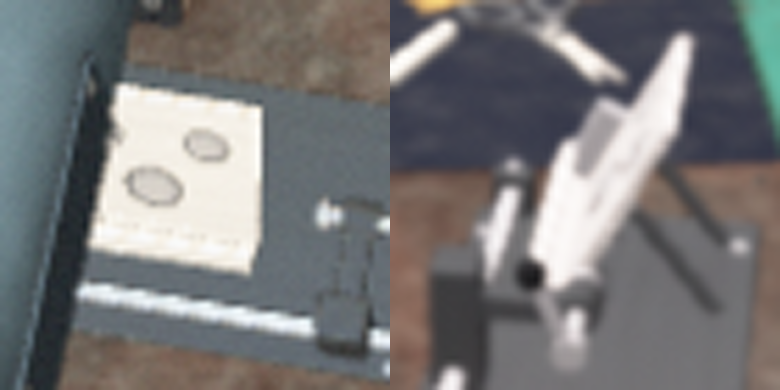

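Request:
{"name": "play_rows", "arguments": {"rows": [{"x": -0.3,"y": -0.5,"z": 0,"rx": -0.6,"ry": 0,"rz": 0},{"x": -0.6,"y": -0.8,"z": 0,"rx": -0.9,"ry": 0,"rz": 0},{"x": -0.6,"y": -0.9,"z": 0,"rx": -1,"ry": 0,"rz": 0},{"x": -0.6,"y": -0.9,"z": 0,"rx": -1,"ry": 0,"rz": 0},{"x": -0.6,"y": -0.8,"z": 0,"rx": -0.8,"ry": 0,"rz": 0},{"x": -0.5,"y": -0.7,"z": 0,"rx": -0.2,"ry": 0,"rz": 1},{"x": -0.3,"y": -0.7,"z": 0,"rx": 0,"ry": 0,"rz": 1},{"x": 0,"y": 0,"z": 0,"rx": 0,"ry": 0,"rz": 1},{"x": 0,"y": 0,"z": 0,"rx": 0,"ry": 0,"rz": 1},{"x": 0,"y": 0,"z": 0,"rx": 0,"ry": 0,"rz": 1}], "claw": 0}}

```text
clock: 11.5
tcp_pos: [529.0, -65.9, 228.3]
ee_rot: [[0.662, 0.749, 0.006], [0.749, -0.662, -0.001], [0.003, 0.006, -1.0]]
force: [-0.5, 1.1, -0.9]
gripper_width: 0.5
```

```bash
python3 - <<'E'
from g import *
bx,by=ez([[-45,-96,0]])[0][:2]
goal([bx,by,170],Rdown(yaw))
E
```

```text
t11.50 tcp [529.  -65.9 228.3] F [-0.5  1.1 -0.9] T [ 0.03 -0.02  0.  ] w0.500 q [-0.35  0.11  1.75  0.    1.28  0.38]
d tool units now [-0.63  0.6   2.34] after turn [0.2  0.85 2.33] rot units [ 0.03 -0.05  9.81]
```

Request:
{"name": "play_rows", "arguments": {"rows": [{"x": 0,"y": 0,"z": 0,"rx": 0,"ry": 0,"rz": 1},{"x": 0,"y": 0,"z": 0,"rx": 0,"ry": 0,"rz": 1},{"x": 0,"y": 0,"z": 0,"rx": 0,"ry": 0,"rz": 1},{"x": 0,"y": 0,"z": 0,"rx": 0,"ry": 0,"rz": 1},{"x": 0,"y": 0,"z": 0,"rx": 0,"ry": 0,"rz": 1},{"x": 0,"y": 0,"z": 0,"rx": 0,"ry": 0,"rz": 1},{"x": 0,"y": 0,"z": 0,"rx": 0,"ry": 0,"rz": 1},{"x": 0,"y": 0.2,"z": 0.5,"rx": 0,"ry": 0,"rz": 1},{"x": 0.1,"y": 0.3,"z": 0.7,"rx": 0,"ry": 0,"rz": 1},{"x": 0.1,"y": 0.3,"z": 0.6,"rx": 0,"ry": 0,"rz": 0.8}]}}

```text
clock: 12.5
tcp_pos: [529.6, -84.3, 181.5]
ee_rot: [[0.975, -0.221, 0.005], [-0.221, -0.975, -0.001], [0.005, -0.001, -1.0]]
force: [-1.0, -0.3, 0.2]
gripper_width: 0.502
```

```bash
python3 - <<'E'
from g import *
bx,by=ez([[-45,-96,0]])[0][:2]
goal([bx,by,68],Rdown(yaw))
E
```

```text
t12.50 tcp [529.6 -84.3 181.5] F [-1.  -0.3  0.2] T [0.06 0.04 0.03] w0.502 q [-0.38  0.17  1.78  0.    1.18  1.41]
d tool units now [0.03 0.13 4.54] after turn [0.04 0.13 4.54] rot units [-0.   -0.05 -0.4 ]
```

Request:
{"name": "play_rows", "arguments": {"rows": [{"x": 0,"y": 0.1,"z": 0.6,"rx": 0,"ry": -0.05,"rz": -0.3},{"x": 0,"y": 0,"z": 0.8,"rx": 0,"ry": 0,"rz": 0},{"x": 0,"y": 0,"z": 0.8,"rx": 0,"ry": 0,"rz": 0},{"x": 0,"y": 0,"z": 0.6,"rx": 0,"ry": 0,"rz": 0},{"x": 0,"y": 0,"z": 0,"rx": 0,"ry": 0,"rz": 0}]}}

```text
clock: 13.0
tcp_pos: [525.4, -86.3, 105.7]
ee_rot: [[0.981, -0.193, -0.006], [-0.193, -0.981, 0.003], [-0.006, -0.001, -1.0]]
force: [-0.6, -0.5, -0.0]
gripper_width: 0.5
```

```bash
python3 - <<'E'
from g import *
bx,by=ez([[-45,-96,0]])[0][:2]
goal([bx,by,68],Rdown(yaw))
from workcell import eyes
v=[]
for n in("top","side"):
    f=eyes.grab_frame(n); np.savez("pics/%s6.npz"%n,**f)
    a=cv2.cvtColor(f["frame"],cv2.COLOR_RGB2BGR); a=a[150:250,250:350] if n=="top" else a[145:245,270:370]
    v.append(cv2.resize(a,(390,390),interpolation=cv2.INTER_CUBIC))
cv2.imwrite("pics/v6.png",np.hstack(v))
E
```

```text
t13.00 tcp [525.4 -86.3 105.7] F [-0.6 -0.5 -0. ] T [ 0.01 -0.02  0.01] w0.500 q [-0.39  0.28  1.82  0.    1.04  1.38]
d tool units now [0.2  0.02 1.51] after turn [0.19 0.02 1.51] rot units [-0.01  0.06 -0.12]
```

View pics/v6.png

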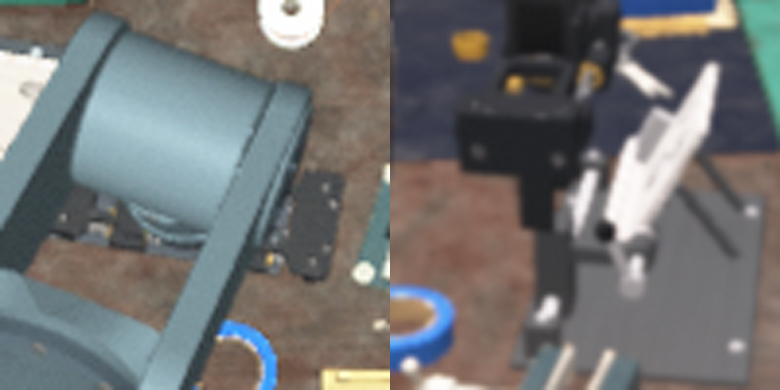

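Request:
{"name": "play_rows", "arguments": {"rows": [{"x": 0.2,"y": 0.02,"z": 0.3,"rx": 0,"ry": 0.06,"rz": -0.1},{"x": 0,"y": 0,"z": 0.5,"rx": 0,"ry": 0,"rz": 0},{"x": 0.03,"y": 0,"z": 0.4,"rx": 0,"ry": 0,"rz": 0},{"x": 0.03,"y": 0,"z": 0.2,"rx": 0,"ry": 0,"rz": 0},{"x": 0,"y": 0,"z": 0,"rx": 0,"ry": 0,"rz": 0}]}}

```text
clock: 13.6
tcp_pos: [535.8, -89.4, 72.7]
ee_rot: [[0.983, -0.181, 0.009], [-0.181, -0.983, -0.002], [0.009, 0.0, -1.0]]
force: [0.5, 0.2, 1.1]
gripper_width: 0.503
```

```bash
python3 - <<'E'
from g import *
bx,by=ez([[-45,-96,0]])[0][:2]
goal([bx,by,68],Rdown(yaw))
E
```

```text
t13.60 tcp [535.8 -89.4  72.7] F [0.5 0.2 1.1] T [0.06 0.04 0.02] w0.503 q [-0.38  0.35  1.82  0.    0.96  1.37]
d tool units now [-0.24 -0.03  0.19] after turn [-0.24 -0.03  0.19] rot units [ 0.   -0.09 -0.01]
```

Request:
{"name": "play_rows", "arguments": {"rows": [{"x": -0.24,"y": 0,"z": 0.15,"rx": 0,"ry": -0.06,"rz": 0},{"x": 0,"y": 0,"z": 0,"rx": 0,"ry": 0,"rz": 0}]}}

```text
clock: 13.8
tcp_pos: [529.3, -88.1, 68.4]
ee_rot: [[0.984, -0.181, 0.002], [-0.181, -0.984, -0.001], [0.002, 0.0, -1.0]]
force: [-0.4, 0.4, -0.2]
gripper_width: 0.5
```

```bash
python3 - <<'E'
from g import *
bx,by=ez([[-45,-96,0]])[0][:2]
goal([bx,by,68],Rdown(yaw))
E
```

```text
t13.80 tcp [529.3 -88.1  68.4] F [-0.4  0.4 -0.2] T [ 0.06  0.05 -0.05] w0.500 q [-0.39  0.35  1.83  0.    0.96  1.37]
d tool units now [ 0.02 -0.02  0.01] after turn [ 0.02 -0.02  0.01] rot units [ 0.   -0.02 -0.01]
```

Request:
{"name": "play_rows", "arguments": {"rows": [{"x": 0,"y": 0,"z": 0,"rx": 0,"ry": 0,"rz": 0},{"x": 0,"y": 0,"z": 0,"rx": 0,"ry": 0,"rz": 0},{"x": 0,"y": 0,"z": 0,"rx": 0,"ry": 0,"rz": 0},{"x": 0,"y": 0,"z": 0,"rx": 0,"ry": 0,"rz": 0},{"x": 0,"y": 0,"z": 0,"rx": 0,"ry": 0,"rz": 0}], "claw": 1, "newtons": 20}}

```text
clock: 14.3
tcp_pos: [529.4, -87.0, 68.6]
ee_rot: [[0.983, -0.181, 0.002], [-0.181, -0.983, 0.001], [0.002, -0.001, -1.0]]
force: [0.6, 0.9, -2.4]
gripper_width: 0.293
```

```bash
python3 - <<'E'
from g import *
o=st(); print((Re().T@(o["tcp_pos"]-O)).round(1), (Re().T@o["force"]).round(1))
E
```

```text
t14.30 tcp [529.4 -87.   68.6] F [ 0.6  0.9 -2.4] T [ 0.16 -0.09 -0.03] w0.293 q [-0.39  0.35  1.83  0.    0.96  1.37]
[-45.8 -97.   68.6] [ 0.5  1.  -2.4]
```

Request:
{"name": "play_rows", "arguments": {"rows": [{"x": 0,"y": -0.2,"z": 0,"rx": 0,"ry": 0,"rz": 0},{"x": 0,"y": -0.2,"z": 0,"rx": 0,"ry": 0,"rz": 0},{"x": 0,"y": -0.2,"z": 0,"rx": 0,"ry": 0,"rz": 0},{"x": 0,"y": -0.2,"z": 0,"rx": 0,"ry": 0,"rz": 0}]}}

```text
clock: 14.7
tcp_pos: [532.2, -71.9, 68.5]
ee_rot: [[0.983, -0.182, 0.0], [-0.182, -0.983, -0.007], [0.001, 0.007, -1.0]]
force: [-1.1, -5.4, -3.3]
gripper_width: 0.294
```

```bash
cat >> g.py <<'E'
def jw():
    o=st(); print("easel tcp",(Re().T@(o["tcp_pos"]-O)).round(1),"F", (Re().T@o["force"]).round(1)); goal(o["tcp_pos"],Rdown(yaw))
E
python3 -c "
from g import *
jw()"
```

```text
t14.70 tcp [532.2 -71.9  68.5] F [-1.1 -5.4 -3.3] T [-0.45  0.16 -0.01] w0.294 q [-0.35  0.35  1.83 -0.01  0.96  1.41]
easel tcp [-45.7 -81.6  68.5] F [-0.1 -5.5 -3.3]
t14.70 tcp [532.2 -71.9  68.5] F [-1.1 -5.4 -3.3] T [-0.45  0.16 -0.01] w0.294 q [-0.35  0.35  1.83 -0.01  0.96  1.41]
d tool units now [0. 0. 0.] after turn [0. 0. 0.] rot units [ 0.06 -0.01 -0.02]
```

Request:
{"name": "play_rows", "arguments": {"rows": [{"x": 0,"y": -0.2,"z": 0,"rx": 0.05,"ry": 0,"rz": 0},{"x": 0,"y": -0.2,"z": 0,"rx": 0,"ry": 0,"rz": 0},{"x": 0,"y": -0.15,"z": 0,"rx": 0,"ry": 0,"rz": 0},{"x": 0,"y": -0.1,"z": 0,"rx": 0,"ry": 0,"rz": 0}]}}

```text
clock: 15.1
tcp_pos: [534.5, -60.0, 68.5]
ee_rot: [[0.983, -0.182, -0.001], [-0.182, -0.983, -0.009], [0.001, 0.009, -1.0]]
force: [-1.5, -6.1, -2.7]
gripper_width: 0.289
```

```bash
python3 -c "
from g import *
jw()"
```

```text
t15.10 tcp [534.5 -60.   68.5] F [-1.5 -6.1 -2.7] T [-0.31  0.11  0.09] w0.289 q [-0.33  0.35  1.83 -0.01  0.96  1.43]
easel tcp [-45.7 -69.5  68.5] F [-0.3 -6.3 -2.7]
t15.10 tcp [534.5 -60.   68.5] F [-1.5 -6.1 -2.7] T [-0.31  0.11  0.09] w0.289 q [-0.33  0.35  1.83 -0.01  0.96  1.43]
d tool units now [0. 0. 0.] after turn [0. 0. 0.] rot units [ 0.09 -0.01 -0.02]
```

Request:
{"name": "play_rows", "arguments": {"rows": [{"x": 0,"y": -0.1,"z": 0,"rx": 0.05,"ry": 0,"rz": 0},{"x": 0,"y": -0.1,"z": 0,"rx": 0,"ry": 0,"rz": 0},{"x": 0,"y": -0.1,"z": 0,"rx": 0,"ry": 0,"rz": 0}]}}

```text
clock: 15.4
tcp_pos: [535.2, -55.8, 68.5]
ee_rot: [[0.983, -0.183, -0.002], [-0.183, -0.983, -0.009], [-0.0, 0.009, -1.0]]
force: [-1.3, -6.6, -2.2]
gripper_width: 0.296
```

```bash
python3 -c "
from g import *
jw()"
```

```text
t15.40 tcp [535.2 -55.8  68.5] F [-1.3 -6.6 -2.2] T [-0.27  0.12  0.03] w0.296 q [-0.32  0.35  1.82 -0.01  0.96  1.44]
easel tcp [-45.7 -65.3  68.5] F [-0.1 -6.8 -2.2]
t15.40 tcp [535.2 -55.8  68.5] F [-1.3 -6.6 -2.2] T [-0.27  0.12  0.03] w0.296 q [-0.32  0.35  1.82 -0.01  0.96  1.44]
d tool units now [0. 0. 0.] after turn [0. 0. 0.] rot units [ 0.09  0.   -0.03]
```

Request:
{"name": "play_rows", "arguments": {"rows": [{"x": 0,"y": -0.1,"z": 0,"rx": 0.05,"ry": 0,"rz": 0},{"x": 0,"y": -0.1,"z": 0,"rx": 0,"ry": 0,"rz": 0},{"x": 0,"y": -0.1,"z": 0,"rx": 0,"ry": 0,"rz": 0}]}}

```text
clock: 15.7
tcp_pos: [535.9, -52.2, 68.5]
ee_rot: [[0.983, -0.183, -0.003], [-0.183, -0.983, -0.01], [-0.001, 0.011, -1.0]]
force: [-2.4, -7.5, -2.3]
gripper_width: 0.293
```

```bash
python3 -c "
from g import *
jw()"
```

```text
t15.70 tcp [535.9 -52.2  68.5] F [-2.4 -7.5 -2.3] T [-0.61  0.15  0.05] w0.293 q [-0.31  0.35  1.82 -0.01  0.96  1.45]
easel tcp [-45.6 -61.7  68.5] F [-1.  -7.8 -2.3]
t15.70 tcp [535.9 -52.2  68.5] F [-2.4 -7.5 -2.3] T [-0.61  0.15  0.05] w0.293 q [-0.31  0.35  1.82 -0.01  0.96  1.45]
d tool units now [0. 0. 0.] after turn [0. 0. 0.] rot units [ 0.1   0.01 -0.03]
```

Request:
{"name": "play_rows", "arguments": {"rows": [{"x": 0,"y": -0.1,"z": 0,"rx": 0.05,"ry": 0,"rz": 0},{"x": 0,"y": -0.08,"z": 0,"rx": 0,"ry": 0,"rz": 0}]}}

```text
clock: 15.9
tcp_pos: [536.2, -50.6, 68.5]
ee_rot: [[0.983, -0.183, -0.003], [-0.183, -0.983, -0.009], [-0.002, 0.01, -1.0]]
force: [-1.6, -7.3, -2.8]
gripper_width: 0.294
```

```bash
python3 -c "
from g import *
jw()"
```

```text
t15.90 tcp [536.2 -50.6  68.5] F [-1.6 -7.3 -2.8] T [-0.55  0.2  -0.01] w0.294 q [-0.31  0.35  1.82 -0.01  0.97  1.45]
easel tcp [-45.7 -60.   68.5] F [-0.3 -7.4 -2.8]
t15.90 tcp [536.2 -50.6  68.5] F [-1.6 -7.3 -2.8] T [-0.55  0.2  -0.01] w0.294 q [-0.31  0.35  1.82 -0.01  0.97  1.45]
d tool units now [0. 0. 0.] after turn [0. 0. 0.] rot units [ 0.1   0.02 -0.03]
```

Request:
{"name": "play_rows", "arguments": {"rows": [{"x": 0,"y": -0.1,"z": 0,"rx": 0.05,"ry": 0,"rz": 0},{"x": 0,"y": -0.1,"z": 0,"rx": 0,"ry": 0,"rz": 0}]}}

```text
clock: 16.1
tcp_pos: [536.6, -48.7, 68.5]
ee_rot: [[0.983, -0.183, -0.004], [-0.183, -0.983, -0.009], [-0.002, 0.009, -1.0]]
force: [-2.7, -8.8, -2.8]
gripper_width: 0.295
```

```bash
python3 -c "
from g import *
jw()"
```

```text
t16.10 tcp [536.6 -48.7  68.5] F [-2.7 -8.8 -2.8] T [-0.75  0.2   0.05] w0.295 q [-0.31  0.36  1.82 -0.01  0.97  1.46]
easel tcp [-45.6 -58.   68.5] F [-1.  -9.1 -2.8]
t16.10 tcp [536.6 -48.7  68.5] F [-2.7 -8.8 -2.8] T [-0.75  0.2   0.05] w0.295 q [-0.31  0.36  1.82 -0.01  0.97  1.46]
d tool units now [0. 0. 0.] after turn [0. 0. 0.] rot units [ 0.09  0.02 -0.03]
```

Request:
{"name": "play_rows", "arguments": {"rows": [{"x": 0,"y": -0.1,"z": 0,"rx": 0.05,"ry": 0,"rz": 0},{"x": 0,"y": -0.1,"z": 0,"rx": 0,"ry": 0,"rz": 0}]}}

```text
clock: 16.3
tcp_pos: [536.6, -48.4, 68.4]
ee_rot: [[0.983, -0.183, -0.005], [-0.183, -0.983, -0.011], [-0.003, 0.012, -1.0]]
force: [-3.7, -11.8, -2.7]
gripper_width: 0.292
```

```bash
python3 -c "
from g import *
jw()"
```

```text
t16.30 tcp [536.6 -48.4  68.4] F [ -3.7 -11.8  -2.7] T [-1.38  0.4   0.02] w0.292 q [-0.3   0.36  1.82 -0.02  0.97  1.46]
easel tcp [-45.6 -57.8  68.4] F [ -1.5 -12.3  -2.7]
t16.30 tcp [536.6 -48.4  68.4] F [ -3.7 -11.8  -2.7] T [-1.38  0.4   0.02] w0.292 q [-0.3   0.36  1.82 -0.02  0.97  1.46]
d tool units now [0. 0. 0.] after turn [0. 0. 0.] rot units [ 0.12  0.03 -0.03]
```

Request:
{"name": "play_rows", "arguments": {"rows": [{"x": 0,"y": -0.15,"z": 0,"rx": 0,"ry": 0,"rz": 0},{"x": 0,"y": -0.15,"z": 0,"rx": 0,"ry": 0,"rz": 0},{"x": 0,"y": -0.15,"z": 0,"rx": 0,"ry": 0,"rz": 0}]}}

```text
clock: 16.6
tcp_pos: [536.7, -48.0, 68.2]
ee_rot: [[0.983, -0.182, -0.011], [-0.182, -0.983, -0.029], [-0.005, 0.03, -1.0]]
force: [-5.6, -16.3, -1.1]
gripper_width: 0.298
```

```bash
python3 - <<'E'
from g import *
jw()
from workcell import eyes
v=[]
for n in("top","side"):
    f=eyes.grab_frame(n); np.savez("pics/%s7.npz"%n,**f)
    a=cv2.cvtColor(f["frame"],cv2.COLOR_RGB2BGR); a=a[140:230,230:320] if n=="top" else a[145:235,290:380]
    v.append(cv2.resize(a,(390,390),interpolation=cv2.INTER_CUBIC))
cv2.imwrite("pics/v7.png",np.hstack(v))
E
```

```text
t16.60 tcp [536.7 -48.   68.2] F [ -5.6 -16.3  -1.1] T [-2.13  0.62 -0.02] w0.298 q [-0.29  0.36  1.82 -0.04  0.97  1.48]
easel tcp [-45.6 -57.3  68.2] F [ -2.5 -17.   -1.1]
t16.60 tcp [536.7 -48.   68.2] F [ -5.6 -16.3  -1.1] T [-2.13  0.62 -0.02] w0.298 q [-0.29  0.36  1.82 -0.04  0.97  1.48]
d tool units now [0. 0. 0.] after turn [0. 0. 0.] rot units [ 0.29  0.05 -0.02]
```

View pics/v7.png

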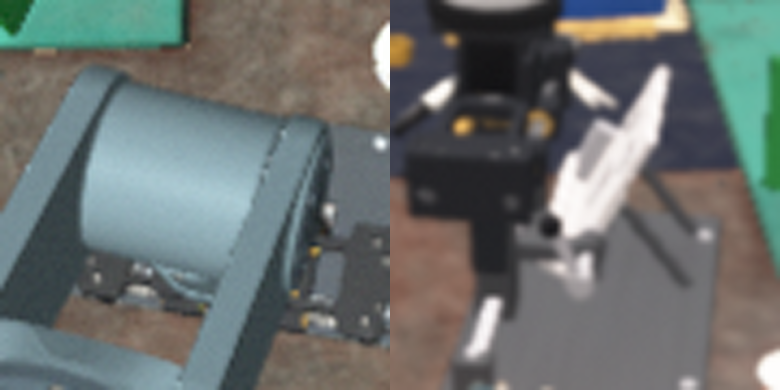

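Request:
{"name": "play_rows", "arguments": {"rows": [{"x": 0,"y": 0,"z": 0,"rx": 0,"ry": 0,"rz": 0},{"x": 0,"y": 0,"z": 0,"rx": 0,"ry": 0,"rz": 0},{"x": 0,"y": 0,"z": 0,"rx": 0,"ry": 0,"rz": 0},{"x": 0,"y": 0,"z": 0,"rx": 0,"ry": 0,"rz": 0},{"x": 0,"y": 0,"z": -0.2,"rx": 0,"ry": 0,"rz": 0},{"x": 0,"y": 0,"z": -0.6,"rx": 0,"ry": 0,"rz": 0},{"x": 0,"y": 0,"z": -0.8,"rx": 0,"ry": 0,"rz": 0},{"x": 0,"y": 0,"z": -0.9,"rx": 0,"ry": 0,"rz": 0},{"x": 0,"y": 0,"z": -0.9,"rx": 0,"ry": 0,"rz": 0},{"x": 0,"y": 0,"z": -0.5,"rx": 0,"ry": 0,"rz": 0}], "claw": 0.2}}

```text
clock: 17.7
tcp_pos: [537.0, -43.9, 169.3]
ee_rot: [[0.983, -0.181, -0.014], [-0.181, -0.983, -0.028], [-0.008, 0.03, -1.0]]
force: [0.7, 0.4, 0.0]
gripper_width: 0.402
```

```bash
python3 -c "
from g import *
jw()
p=ez([[-45,-95,150]])[0]
goal(p,Rdown(yaw))"
```

```text
t17.70 tcp [537.  -43.9 169.3] F [0.7 0.4 0. ] T [ 0.01 -0.02 -0.04] w0.402 q [-0.29  0.21  1.77 -0.03  1.17  1.48]
easel tcp [-46.1 -53.3 169.3] F [0.6 0.5 0. ]
t17.70 tcp [537.  -43.9 169.3] F [0.7 0.4 0. ] T [ 0.01 -0.02 -0.04] w0.402 q [-0.29  0.21  1.77 -0.03  1.17  1.48]
d tool units now [0. 0. 0.] after turn [0. 0. 0.] rot units [ 0.29  0.08 -0.01]
t17.70 tcp [537.  -43.9 169.3] F [0.7 0.4 0. ] T [ 0.01 -0.02 -0.04] w0.402 q [-0.29  0.21  1.77 -0.03  1.17  1.48]
d tool units now [0.05 1.71 0.82] after turn [0.04 1.73 0.77] rot units [ 0.29  0.08 -0.01]
```

Request:
{"name": "play_rows", "arguments": {"rows": [{"x": 0,"y": 0.4,"z": 0,"rx": 0.2,"ry": 0.08,"rz": 0},{"x": 0,"y": 0.5,"z": 0,"rx": 0.1,"ry": 0,"rz": 0},{"x": 0,"y": 0.5,"z": 0,"rx": 0,"ry": 0,"rz": 0},{"x": 0,"y": 0.3,"z": 0,"rx": 0,"ry": 0,"rz": 0},{"x": 0,"y": 0,"z": 0,"rx": 0,"ry": 0,"rz": 0}], "claw": 1}}

```text
clock: 18.2
tcp_pos: [530.6, -86.5, 173.1]
ee_rot: [[0.984, -0.179, 0.006], [-0.179, -0.984, 0.001], [0.006, -0.002, -1.0]]
force: [0.3, -0.5, -0.2]
gripper_width: 0.006
```

```bash
python3 - <<'E'
from g import *
p=ez([[-45,-95,89]])[0]
goal(p,Rdown(yaw))
from workcell import eyes
v=[]
for n in("top","side"):
    f=eyes.grab_frame(n); np.savez("pics/%s8.npz"%n,**f)
    a=cv2.cvtColor(f["frame"],cv2.COLOR_RGB2BGR); a=a[140:230,230:320] if n=="top" else a[145:235,290:380]
    v.append(cv2.resize(a,(390,390),interpolation=cv2.INTER_CUBIC))
    b=ez([[10-17.4,-95.3,92]]);print(n,"ball pred",proj(f,b), (proj(f,b)-([230,140] if n=="top" else [290,145]))*390/90)
cv2.imwrite("pics/v8.png",np.hstack(v))
E
```

```text
t18.20 tcp [530.6 -86.5 173.1] F [ 0.3 -0.5 -0.2] T [-0.   -0.03 -0.  ] w0.006 q [-0.38  0.19  1.78  0.    1.17  1.37]
d tool units now [-0.03  0.02  3.36] after turn [-0.01  0.01  3.36] rot units [-0.02 -0.06  0.01]
top ball pred [[303.66968242 192.82771114]] [[319.23529049 228.92008161]]
side ball pred [[326.85162601 196.02128863]] [[159.69037937 221.09225072]]
```

View pics/v8.png

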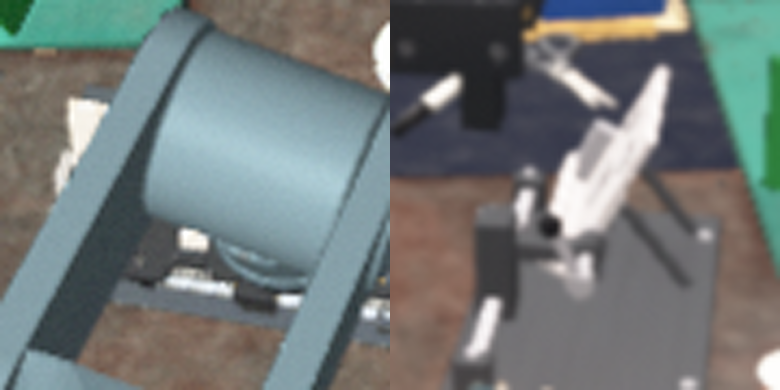

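Request:
{"name": "play_rows", "arguments": {"rows": [{"x": 0,"y": 0,"z": 0.4,"rx": 0,"ry": -0.05,"rz": 0},{"x": 0,"y": 0,"z": 0.7,"rx": 0,"ry": 0,"rz": 0},{"x": 0,"y": 0,"z": 0.7,"rx": 0,"ry": 0,"rz": 0},{"x": 0,"y": 0,"z": 0.6,"rx": 0,"ry": 0,"rz": 0},{"x": 0,"y": 0,"z": 0.5,"rx": 0,"ry": 0,"rz": 0},{"x": 0,"y": 0,"z": 0.3,"rx": 0,"ry": 0,"rz": 0},{"x": 0,"y": 0,"z": 0,"rx": 0,"ry": 0,"rz": 0}]}}

```text
clock: 19.0
tcp_pos: [530.0, -82.2, 85.9]
ee_rot: [[0.985, -0.175, -0.003], [-0.175, -0.985, 0.004], [-0.004, -0.003, -1.0]]
force: [0.0, 0.2, -0.3]
gripper_width: 0.004
```

```bash
python3 -c "
from g import *
jw()
p=ez([[-22,-95,90]])[0]
goal(p,Rdown(yaw))"
```

```text
t19.00 tcp [530.  -82.2  85.9] F [ 0.   0.2 -0.3] T [ 0.05  0.02 -0.01] w0.004 q [-0.38  0.32  1.82  0.    1.    1.37]
easel tcp [-46.1 -92.2  85.9] F [-0.   0.2 -0.3]
t19.00 tcp [530.  -82.2  85.9] F [ 0.   0.2 -0.3] T [ 0.05  0.02 -0.01] w0.004 q [-0.38  0.32  1.82  0.    1.    1.37]
d tool units now [0. 0. 0.] after turn [0. 0. 0.] rot units [-0.03  0.04  0.05]
t19.00 tcp [530.  -82.2  85.9] F [ 0.   0.2 -0.3] T [ 0.05  0.02 -0.01] w0.004 q [-0.38  0.32  1.82  0.    1.    1.37]
d tool units now [ 0.96  0.18 -0.17] after turn [ 0.96  0.17 -0.17] rot units [-0.03  0.04  0.05]
```

Request:
{"name": "play_rows", "arguments": {"rows": [{"x": 0.3,"y": 0.12,"z": -0.1,"rx": 0,"ry": 0.04,"rz": 0.05},{"x": 0.3,"y": 0,"z": 0,"rx": 0,"ry": 0,"rz": 0},{"x": 0.25,"y": 0,"z": 0,"rx": 0,"ry": 0,"rz": 0},{"x": 0.25,"y": 0,"z": 0,"rx": 0,"ry": 0,"rz": 0}]}}

```text
clock: 19.4
tcp_pos: [559.0, -90.9, 90.3]
ee_rot: [[0.984, -0.18, 0.002], [-0.18, -0.984, 0.002], [0.002, -0.003, -1.0]]
force: [-3.5, 0.4, 2.2]
gripper_width: 0.001
```

```bash
python3 -c "
from g import *
jw()"
```

```text
t19.40 tcp [559.  -90.9  90.3] F [-3.5  0.4  2.2] T [0.1  0.51 0.02] w0.001 q [-0.37  0.37  1.75  0.    1.03  1.38]
easel tcp [-16.  -95.6  90.3] F [-3.5 -0.2  2.2]
t19.40 tcp [559.  -90.9  90.3] F [-3.5  0.4  2.2] T [0.1  0.51 0.02] w0.001 q [-0.37  0.37  1.75  0.    1.03  1.38]
d tool units now [0. 0. 0.] after turn [0. 0. 0.] rot units [-0.02 -0.02 -0.  ]
```

Request:
{"name": "play_rows", "arguments": {"rows": [{"x": 0.25,"y": 0,"z": 0,"rx": 0,"ry": 0,"rz": 0},{"x": 0.25,"y": 0,"z": 0,"rx": 0,"ry": 0,"rz": 0}]}}

```text
clock: 19.6
tcp_pos: [572.7, -93.8, 91.1]
ee_rot: [[0.984, -0.18, 0.003], [-0.18, -0.984, 0.002], [0.002, -0.002, -1.0]]
force: [-3.2, -0.8, 0.8]
gripper_width: 0.006
```

```bash
python3 -c "
from g import *
jw()"
```

```text
t19.60 tcp [572.7 -93.8  91.1] F [-3.2 -0.8  0.8] T [-0.07  0.33  0.02] w0.006 q [-0.37  0.39  1.71  0.    1.04  1.38]
easel tcp [ -2.  -95.9  91.1] F [-3.  -1.3  0.8]
t19.60 tcp [572.7 -93.8  91.1] F [-3.2 -0.8  0.8] T [-0.07  0.33  0.02] w0.006 q [-0.37  0.39  1.71  0.    1.04  1.38]
d tool units now [0. 0. 0.] after turn [0. 0. 0.] rot units [-0.02 -0.02 -0.  ]
```

Request:
{"name": "play_rows", "arguments": {"rows": [{"x": 0.25,"y": 0,"z": 0.08,"rx": 0,"ry": 0,"rz": 0},{"x": 0.2,"y": 0,"z": 0.05,"rx": 0,"ry": 0,"rz": 0},{"x": 0.15,"y": 0,"z": 0,"rx": 0,"ry": 0,"rz": 0}]}}

```text
clock: 19.9
tcp_pos: [584.1, -97.3, 88.0]
ee_rot: [[0.984, -0.179, -0.011], [-0.179, -0.984, 0.002], [-0.011, 0.0, -1.0]]
force: [-23.6, 1.5, 19.3]
gripper_width: 0.002
```

```bash
python3 -c "
from g import *
jw()"
```

```text
t19.90 tcp [584.1 -97.3  88. ] F [-23.6   1.5  19.3] T [ 0.29  3.87 -0.08] w0.002 q [-0.36  0.43  1.67 -0.    1.06  1.39]
easel tcp [  9.9 -97.3  88. ] F [-23.5  -2.8  19.3]
t19.90 tcp [584.1 -97.3  88. ] F [-23.6   1.5  19.3] T [ 0.29  3.87 -0.08] w0.002 q [-0.36  0.43  1.67 -0.    1.06  1.39]
d tool units now [0. 0. 0.] after turn [0. 0. 0.] rot units [0.   0.1  0.01]
```

Request:
{"name": "play_rows", "arguments": {"rows": [{"x": 0.12,"y": 0,"z": 0,"rx": 0,"ry": 0,"rz": 0},{"x": 0.12,"y": 0,"z": 0,"rx": 0,"ry": 0,"rz": 0}]}}

```text
clock: 20.1
tcp_pos: [584.1, -97.4, 88.2]
ee_rot: [[0.984, -0.178, -0.028], [-0.178, -0.984, 0.005], [-0.029, 0.0, -1.0]]
force: [-17.4, 2.5, 15.9]
gripper_width: 0.006
```

```bash
python3 -c "
from g import *
jw()"
```

```text
t20.10 tcp [584.1 -97.4  88.2] F [-17.4   2.5  15.9] T [ 0.3   2.82 -0.03] w0.006 q [-0.36  0.44  1.66 -0.01  1.08  1.39]
easel tcp [  9.9 -97.4  88.2] F [-17.6  -0.6  15.9]
t20.10 tcp [584.1 -97.4  88.2] F [-17.4   2.5  15.9] T [ 0.3   2.82 -0.03] w0.006 q [-0.36  0.44  1.66 -0.01  1.08  1.39]
d tool units now [0. 0. 0.] after turn [0. 0. 0.] rot units [0.   0.27 0.02]
```

```bash
python3 - <<'E'
from g import *
from workcell import eyes
f=eyes.grab_frame("side"); np.savez("pics/side9.npz",**f)
a=cv2.cvtColor(f["frame"],cv2.COLOR_RGB2BGR)[155:225,295:365]
for an in (0,0.45,0.9,1.1):
    b=proj(f,ez([[10+40*np.sin(an-.45),-95.3,56+40*np.cos(an-.45)]]));print(an,((b-[295,155])*8).round(0))
cv2.imwrite("pics/v9.png",cv2.resize(a,None,fx=8,fy=8,interpolation=cv2.INTER_CUBIC))
E
```

```text
0 [[255. 328.]]
0.45 [[312. 320.]]
0.9 [[368. 335.]]
1.1 [[390. 349.]]
```

View pics/v9.png

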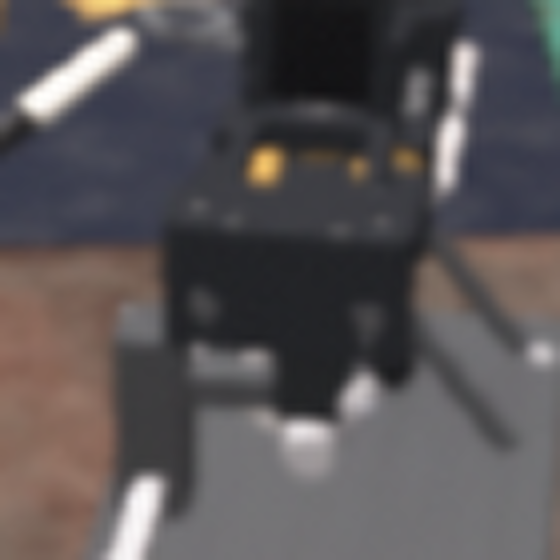

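The side view shows the black ball behind the finger at about (392, 370) in the crop. That matches the 1.1 rad prediction (390, 349) once the ~15 px side-camera bias is allowed for. Retreating.

Request:
{"name": "play_rows", "arguments": {"rows": [{"x": -0.3,"y": 0,"z": -0.1,"rx": 0,"ry": 0.2,"rz": 0},{"x": -0.6,"y": 0,"z": -0.2,"rx": 0,"ry": 0,"rz": 0},{"x": -0.8,"y": 0.3,"z": -0.6,"rx": 0,"ry": 0,"rz": 0},{"x": -0.8,"y": 0.5,"z": -1,"rx": 0,"ry": 0,"rz": 0},{"x": -0.8,"y": 0.8,"z": -1,"rx": 0,"ry": 0,"rz": 0},{"x": -1,"y": 1,"z": -1,"rx": 0,"ry": 0,"rz": 0},{"x": -1,"y": 1,"z": -1,"rx": 0,"ry": 0,"rz": 0},{"x": -1,"y": 1,"z": -0.5,"rx": 0,"ry": 0,"rz": 0},{"x": -0.5,"y": 1,"z": 0,"rx": 0,"ry": 0,"rz": 0},{"x": 0,"y": 0.5,"z": 0,"rx": 0,"ry": 0,"rz": 0}]}}

```text
clock: 21.15
tcp_pos: [390.5, -221.5, 230.3]
ee_rot: [[0.985, -0.174, 0.003], [-0.174, -0.985, -0.005], [0.004, 0.004, -1.0]]
force: [0.4, 0.6, -1.7]
gripper_width: 0.006
```

```bash
python3 - <<'E'
from g import *
st()
from workcell import eyes
v=[]
for n in("top","side"):
    f=eyes.grab_frame(n); np.savez("pics/%s10.npz"%n,**f)
    a=cv2.cvtColor(f["frame"],cv2.COLOR_RGB2BGR); cv2.imwrite(f"pics/f10{n}.png",a)
    x0,y0=(230,140) if n=="top" else (290,145)
    v.append(cv2.resize(a[y0:y0+90,x0:x0+90],(390,390),interpolation=cv2.INTER_CUBIC))
    for nm,P in(("ball.9",[10+40*np.sin(.45),-95.3,56+40*np.cos(.45)]),("ball1.1",[10+40*np.sin(.65),-95.3,56+40*np.cos(.65)]),("plate top -y",br([[-3,-35,100]])[0]),("plate bot -y",br([[-6,-35,0]])[0])):
        print(n,nm,((proj(f,ez([P]))-[x0,y0])*390/90).round(0))
cv2.imwrite("pics/v10.png",np.hstack(v))
E
```

```text
t21.15 tcp [ 390.5 -221.5  230.3] F [ 0.4  0.6 -1.7] T [ 0.1  -0.05 -0.02] w0.006 q [-0.78 -0.09  1.94 -0.    1.28  0.97]
top ball.9 [[328. 177.]]
top ball1.1 [[330. 168.]]
top plate top -y [[237. 128.]]
top plate bot -y [[235. 228.]]
side ball.9 [[221. 225.]]
side ball1.1 [[233. 232.]]
side plate top -y [[258. 135.]]
side plate bot -y [[175. 261.]]
```

View pics/v10.png

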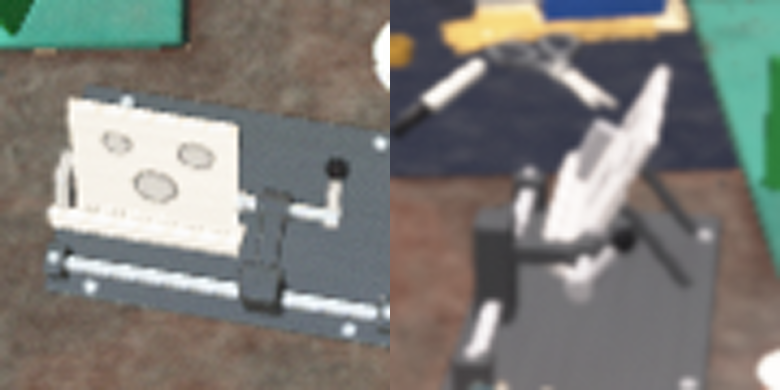

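View pics/f10top.png

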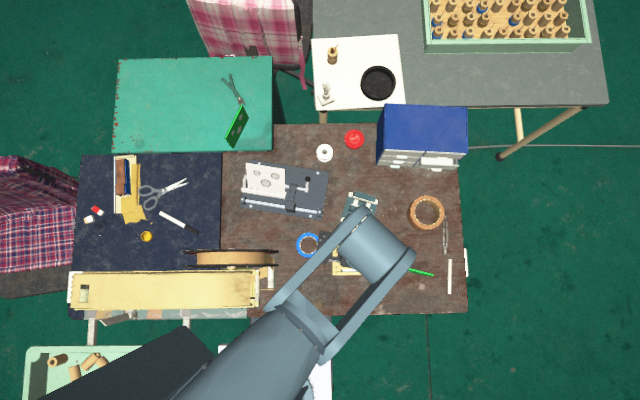

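The pictures show the plate flat on the easel with its side edge at the end stop (left, ~(70,190)) and the pad touching its right edge at (245,201). The ball at (337,168) fits 1.1 rad. The spool (325,152) and tape roll (308,244) haven't moved.

```bash
python3 -c "
from workcell import arm
print(arm.job_done())"
```

```text
the job is handed in; nothing more can be done
None
```

I lifted the larger gauge plate out of the rack's far slot and laid it on the easel. Still gripped, it was touching both ledge and backrest (about 3–9 N on the wrist), 0.009 rad from the slope. I released it there. I then gripped the jaw block and slid it toward the end stop until it stalled at 17 N, and swung the lever back to its stop, where the push peaked at about 30 N. The job was handed in at about 21 s, with the arm clear.

**Last checks:**
- **Plate and clamp:** the final pictures show the plate flat at the end stop with the pad touching its edge. The ball's position in the top view matches a lever angle of 1.1 rad.
- **Other objects:** the tape roll and wire spool look unmoved. The arm hides the rack in the final top picture, so I did not measure the small plate again.
- **What did not agree:** the side camera sits about 1.6 px off the model vertically. I relied on the top view and the contact forces instead.
- **Not measured:** pad force, lever angle and plate-to-easel force could only be inferred from wrist force and pictures.

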